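Load the slide-out laboratory shaker, lock its retaining bar and latch the tray

TASK

Load the low white shaker: push its front panel in and let go so that the latch pops the tray out, draw the tray right out, and stand every squat white sample jar with a black cap upright on the tray floor, one to a bay. Then turn the black cam knob until the cam's high point bears squarely on the retaining bar, and push the tray shut, without slamming it, until it latches and stays shut when you let go. Leave the other things on the bench where they are.

Things in the scene. Friction and masses are not known exactly. Their poses are not given: they have to be found in the camera images.
- tray (a joint): Slide of the shaker's tray in m: about 0.0015 when latched shut, grows as it comes out, 0.155 fully out (stop), -0.013 at the inner stop. Push-push latch: from shut, push in to the inner stop (at least 13 mm) and let go: a spring drives it out to about 0.048. To relatch, push on past 0 to the inner stop and let go: it settles at 0.0015. A shorter push may not toggle it; each full push does.
- tray_front (a point): Middle of the outer face of the tray's plain white front panel (312 mm wide, 15 mm thick, from 12 to 112 mm above the bench; this point 62 mm). x points into the casing (the way to push), the tray comes out along -x; y left seen from the front, z up. Moves with the tray. Latched, the face is 31 mm before the casing. Pushing takes about 5 N, more at first touch; 10 to 20 N on the stop does no harm.
- pull_edge (a point): On the top edge of the front panel, middle of its 15 mm thickness, 85 mm to the left (+y) of its middle, 112 mm above the bench; axes as tray_front. Here the popped-out tray can be hooked behind the panel or pinched from above and drawn out; it slides with 1 to 3 N and stays where left, except that inside about 0.045 the spring pushes it out. Keep off the middle: the cam knob is close behind.
- shaker: The white casing, fixed to the bench: 352 mm wide, 285 mm deep, 134 mm tall. Origin on the bench under the middle of its front face; x into the casing, y left seen from the front, z up.
- bay_row (a point): Middle of the row of four bays, on the steel tray floor, 134 mm behind the panel's outer face, 18 mm above the bench; axes as tray_front, the row runs along y. A fence (34 mm tall) faces it 25 mm behind; the retaining bar's face is 30 mm in front when back, 21 mm when locked (bar top 26 mm above the floor). Side walls 14 mm tall, 143 mm either side. Fully out, the row is 51 mm before the casing.
- bay0 (a point): Centre of bay 0 on the tray floor, 105 mm right of bay_row along y; axes as bay_row. Bays are 67 mm wide, parted by dividers 12 mm tall and 3 mm thick.
- bay1 (a point): Centre of bay 1 on the tray floor, 35 mm right of bay_row along y; axes as bay_row. Bays are 67 mm wide, parted by dividers 12 mm tall and 3 mm thick.
- bay2 (a point): Centre of bay 2 on the tray floor, 35 mm left of bay_row along y; axes as bay_row. Bays are 67 mm wide, parted by dividers 12 mm tall and 3 mm thick.
- bay3 (a point): Centre of bay 3 on the tray floor, 105 mm left of bay_row along y; axes as bay_row. Bays are 67 mm wide, parted by dividers 12 mm tall and 3 mm thick.
- cam (a joint): Turn of the cam and its knob, in rad, counter-clockwise from above. At 0 the cam's nose (high point) points at the front panel, away from the bar; at +pi or -pi the nose points squarely at the retaining bar. It turns freely either way without stops, stays where it is left, and takes about 0.1 N m.
- cam_grip (a point): On the vertical axis of the cam knob, half-way up its grip, 83 mm above the bench, 66 mm behind the panel's outer face, mid-width. The grip is a black bar 46 mm long (along this point's x), 12 mm wide, 34 mm tall (66 to 100 mm above the bench); the end with a white line (its -x) points the way the cam's nose does. Turns with the cam. Nearest jars stand 45 mm from the axis, the panel 51 mm.
- bar (a joint): Travel of the aluminium retaining bar in m: 0 back against its rest (cam nose away), 0.009 with the cam's high point squarely on it. A light spring returns it to 0; the cam begins to move it at about 1.15 rad from square.
- jar0_mid (a point): A squat white sample jar with a black ribbed screw cap, 44 mm across, 56 mm tall, about 0.13 kg, bottom-heavy; this point is its centre, 28 mm above its underside; z is its upright axis. May be absent.
- jar1_mid (a point): A squat white sample jar with a black ribbed screw cap, 44 mm across, 56 mm tall, about 0.13 kg, bottom-heavy; this point is its centre, 28 mm above its underside; z is its upright axis. May be absent.
- jar2_mid (a point): A squat white sample jar with a black ribbed screw cap, 44 mm across, 56 mm tall, about 0.13 kg, bottom-heavy; this point is its centre, 28 mm above its underside; z is its upright axis. May be absent.
- jar3_mid (a point): A squat white sample jar with a black ribbed screw cap, 44 mm across, 56 mm tall, about 0.13 kg, bottom-heavy; this point is its centre, 28 mm above its underside; z is its upright axis. May be absent.
- dropper: Bystander, to be left alone: small amber dropper bottle, 28 mm across, 62 mm tall. Origin at the centre of its underside.
- amber_bottle: Bystander, to be left alone: tall amber reagent bottle, 72 mm across, 165 mm tall. Origin at the centre of its underside.
- green_bottle: Bystander, to be left alone: green glass bottle with a white cap, 52 mm across, 125 mm tall. Origin at the centre of its underside.
- dish: Bystander, to be left alone: white porcelain evaporating dish, 90 mm across, 40 mm tall. Origin at the centre of its underside.
- beaker: Bystander, to be left alone: glass beaker, 70 mm across, 90 mm tall. Origin at the centre of its underside.
- spatula: Bystander, to be left alone: flat steel laboratory spatula lying on the bench, 150 mm long, 15 mm wide, 5 mm thick. Origin at the centre of its underside.
- stopper: Bystander, to be left alone: rubber stopper, 28 mm across, 26 mm tall. Origin at the centre of its underside.
Things that resemble listed ones, but are neither listed nor needed, are in the scene too. Leave any pink look-alike of the part that bears jar1_mid alone. What is shaped like the part that bears jar0_mid but blue is not meant.

How it is judged:
On the way, in this order (a step that is already met when the one before it is completed fails the run):
1. the latch is released and the tray is drawn out at least 130 mm (value of joint tray above 0.13 m), for 0.2 s.
2. every jar present stands upright in a bay of the drawn-out tray while the bar is still back (x of jar0_mid in the frame of bay_row between -0.013 and 0.01 m and y of jar0_mid in the frame of bay_row between -0.125 and 0.125 m and z of jar0_mid in the frame of bay_row between 0.023 and 0.034 m and angle between each of jar0_mid, jar1_mid, jar2_mid, jar3_mid's own z axis and vertical below 0.12 rad and x of jar1_mid in the frame of bay_row between -0.013 and 0.01 m and y of jar1_mid in the frame of bay_row between -0.125 and 0.125 m and z of jar1_mid in the frame of bay_row between 0.023 and 0.034 m and x of jar2_mid in the frame of bay_row between -0.013 and 0.01 m and y of jar2_mid in the frame of bay_row between -0.125 and 0.125 m and z of jar2_mid in the frame of bay_row between 0.023 and 0.034 m and x of jar3_mid in the frame of bay_row between -0.013 and 0.01 m and y of jar3_mid in the frame of bay_row between -0.125 and 0.125 m and z of jar3_mid in the frame of bay_row between 0.023 and 0.034 m and value of joint tray above 0.1 m and value of joint bar below 0.004 m), for 0.3 s.
3. the cam's high point holds the retaining bar over, with the jars still in their bays (value of joint bar above 0.0082 m and x of jar0_mid in the frame of bay_row between -0.013 and 0.01 m and y of jar0_mid in the frame of bay_row between -0.125 and 0.125 m and z of jar0_mid in the frame of bay_row between 0.023 and 0.034 m and angle between each of jar0_mid, jar1_mid, jar2_mid, jar3_mid's own z axis and vertical below 0.12 rad and x of jar1_mid in the frame of bay_row between -0.013 and 0.01 m and y of jar1_mid in the frame of bay_row between -0.125 and 0.125 m and z of jar1_mid in the frame of bay_row between 0.023 and 0.034 m and x of jar2_mid in the frame of bay_row between -0.013 and 0.01 m and y of jar2_mid in the frame of bay_row between -0.125 and 0.125 m and z of jar2_mid in the frame of bay_row between 0.023 and 0.034 m and x of jar3_mid in the frame of bay_row between -0.013 and 0.01 m and y of jar3_mid in the frame of bay_row between -0.125 and 0.125 m and z of jar3_mid in the frame of bay_row between 0.023 and 0.034 m), for 0.3 s.
At the end, for the whole second after the job is handed in: The tray is shut and latched at rest (joint tray between -4 and 5 mm), the cam's high point holds the bar over (bar at more than 8.2 mm of 9 mm, about 0.3 rad either side of square), and every jar present stands upright (within 0.12 rad) on the tray floor in the row of bays behind the bar (all of step 3 and value of joint tray between -0.004 and 0.005 m and velocity of joint tray between -0.01 and 0.01 m/s); the robot touches nothing.
It fails at once if the tray is slammed shut (faster than 0.5 m/s) (velocity of joint tray below -0.5 m/s).
It fails at once if another thing on the bench is moved by more than 40 mm (distance of any of dropper, amber_bottle, green_bottle, dish, beaker, spatula, stopper from where it was at the start of the episode above 0.04 m).
Of jar0, jar1, jar2, jar3 only 2 to 4 are there at a start; the rules pass over those that are not, and their reading is None.
At some moment in a run one of jar0, jar1, jar2, jar3 may be knocked a few centimetres aside while the robot is not near it.
It also fails if it takes over 210 s, if anything falls off the work surface, if the arm or the gripper's body presses on something with over 40 N, if the wrist force passes 120 N, or if a joint passes its speed limit or range.

ROBOT

A 7-joint arm with a two-finger parallel gripper is mounted at the origin on the work surface. World frame = base frame: x ahead of the robot, y to its left, z up, the work surface at z = 0. Lengths are in m, angles in rad, forces in N, time in s.
With the tool pointing down it reaches from about 0.4 to 0.9 m from the base axis. Payload 5.6 kg.
Tool frame: the origin (TCP) lies midway between the tips of the shut fingers; the grasp point (between the pads) lies 19 mm behind it (manip.grip_depth is the distance from the TCP to the grasp point, in m); y points along the fingers, z is the direction in which the jaws open and shut, and the axes are right-handed (so a half turn about y gives the same grasp; the last joint's range is limited). The gripper opens to 92 mm and grips with 3 to 60 N. Pads are 20 mm wide; open, the fingers measure 128 mm over their backs; the gripper's body (75 mm by 189 mm) begins 69 mm behind the grasp point.
Start: joints at [1.215, 0.468, -0.012, 1.603, 0.006, 1.071, -0.056], TCP at [0.2, -0.618, 0.215] pointing down, gripper open.
Joint ranges: [-2.53, 2.53], [-0.31, 2.02], [-1.57, 1.55], [0.28, 2.44], [-1.29, 4.43], [0.15, 1.84], [-2.92, 2.92]. Speed limits (rad/s): [2.57, 2.57, 3.14, 3.14, 3.14, 3.14, 3.14].

INTERFACE

Orientations are given as a unit quaternion [w, x, y, z].
In Python, from station import manip gives the robot as it stands.
- The arm moves only by the tool step_arm, never from a script. Its argument "series" is a list of rows, each an object with "dp": the shift along the tool's x, y, z in units of 40 mm (1.0 is 40 mm), a list of three; "delta_rot": the turn, a rotation vector about the tool's x, y, z in units of 5 degrees (1.0 is 5 degrees), a list of three; "hand": the finger opening in mm, from 0 to 91.9. A call has exactly 10 rows; each row shifts and turns the commanded pose from where the row before left it, along the tool's axes as they then stand; what a row does not reach is not made up. A row lasts 1/12 s, in which the tool goes at most 41.7 mm and 7.16 degrees, less where a joint would pass 70% of its speed; a pose out of reach is approached as far as the arm can. A call is refused whole if a number of a shift passes 1 or a number of a turn 1, either way. A call with a gripper value outside its range is refused whole. The fingers move at their own pace and stop on an object; "grip_force" is the grip in N (left out, the last holds). Time passes only in rows, so rows that do not move let the fingers close, or fill a call up. It gives the time, the measured TCP pose, the force and the opening at its end, in the units of the state.
- manip.sense(): the state, without advancing time (a new reading comes with each control period).
- manip.snapshot(name): name is "scene" or "side" or "wrist"; returns a dict with "color" (480x640x3 uint8, blue, green, red), "range_z" (480x640 float32, m along the optical axis (not along the pixel's ray), 0 where there is no reading), "fx", "fy", "cx", "cy" (pixels), "R" (3x3) and "t" (3): a world point X has camera coordinates R X + t. Camera axes: x right, y down, z forward; pixel columns grow to the right and rows downward; lengths in m; the calibration is good to about 2 mm. A picture is of the moment at which its call begins.
- manip.hand_in(): hands the job in, once; it reports no verdict.
The state is a dict: "time": time; "qpos": joint angles; "qvel": joint speeds; "joint_torque": joint torques, N m; "eef_pos": TCP position; "eef_rot": TCP orientation; "ft_force": force on the tool from outside, world axes, zero at the start; "torque": the same for the moment, N m; "grip_width": finger opening in m.
Only numpy, scipy, OpenCV 4.12 (cv2) and the standard library are available. Lean on these libraries where they do the work, as an engineer would, in place of code of your own. Each camera call takes 0.05 s, during which the arm holds its last target.

## Working session

There is one attempt and no reset: what is moved stays moved. The work goes in short steps, Python scripts to look and compute and a tool call to move; the robot and the scene stay as the last step left them, time stands still between calls to the robot, and variables do not carry over. Pictures are saved under pics/ and viewed, and the job is handed in when it is done.

Besides the shell and the picture viewer there is one more tool, called after "Emit:" as a command line: name --argument value ..., lists and objects as JSON in quotes. step_arm: Moves the arm, as the interface text tells. Its arguments: {"type":"object","properties":{"series":{"type":"array","items":{"type":"object","properties":{"dp":{"type":"array","items":{"type":"number"}},"delta_rot":{"type":"array","items":{"type":"number"}},"hand":{"type":"number"}}}},"grip_force":{"type":"number"}},"required":["series"]}

```bash
ls; mkdir -p pics; cat > h.py <<'E'
import numpy as np,cv2
from station import manip
from scipy.spatial.transform import Rotation as Ro
def snap(n,f=None):
    s=manip.snapshot(n)
    if f: cv2.imwrite('pics/'+f,s['color'])
    return s
def pt(s,u,v,z=None,w=2):
    d=s['range_z'][int(v)-w:int(v)+w+1,int(u)-w:int(u)+w+1]; d=d[d>0]
    d=np.median(d) if z is None else z
    c=np.array([(u-s['cx'])/s['fx']*d,(v-s['cy'])/s['fy']*d,d])
    return s['R'].T@(c-s['t'])
def ptz(s,u,v,z):
    r=s['R'].T@np.array([(u-s['cx'])/s['fx'],(v-s['cy'])/s['fy'],1]); o=-s['R'].T@s['t']
    return o+r*(z-o[2])/r[2]
def proj(s,X):
    c=s['R']@np.array(X)+s['t']; return c[0]/c[2]*s['fx']+s['cx'],c[1]/c[2]*s['fy']+s['cy']
def cloud(s):
    d=s['range_z'];v,u=np.mgrid[0:480,0:640]
    c=np.stack([(u-s['cx'])/s['fx']*d,(v-s['cy'])/s['fy']*d,d],-1)
    return (c-s['t'])@s['R']
def Rt():
    q=manip.sense()['eef_rot']; return Ro.from_quat([q[1],q[2],q[3],q[0]]).as_matrix()
def st():
    s=manip.sense(); print('t',round(s['time'],2),'p',np.round(s['eef_pos'],4),'F',np.round(s['ft_force'],1),'w',round(s['grip_width'],4))
    return s
E
python3 - <<'E'
from h import *
s=st();print(Rt().round(3),manip.grip_depth)
for n in ['scene','side','wrist']:
    c=snap(n,n+'0.png'); print(n,c['fx'],(-c['R'].T@c['t']).round(3),c['R'][2].round(2))
E
```

```text
pics
t 0.0 p [ 0.1998 -0.6179  0.2137] F [-0.1  0.3  0. ] w 0.092
[[-0.952 -0.001  0.308]
 [-0.308  0.002 -0.952]
 [ 0.    -1.    -0.002]] 0.0187
scene 532.2578650967731 [1.149 0.573 1.129] [-0.43 -0.41 -0.8 ]
side 456.91044602364707 [ 0.662 -0.741  0.923] [-0.07  0.69 -0.72]
wrist 352.3270017186399 [ 0.279 -0.593  0.384] [-0.28 -0.09 -0.96]
```

View pics/scene0.png

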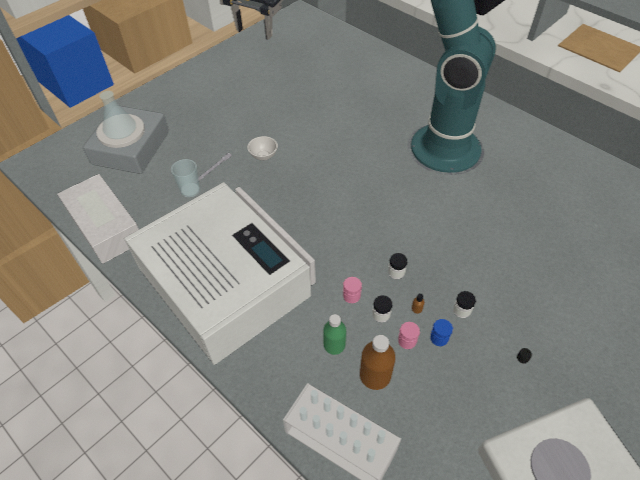

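View pics/side0.png

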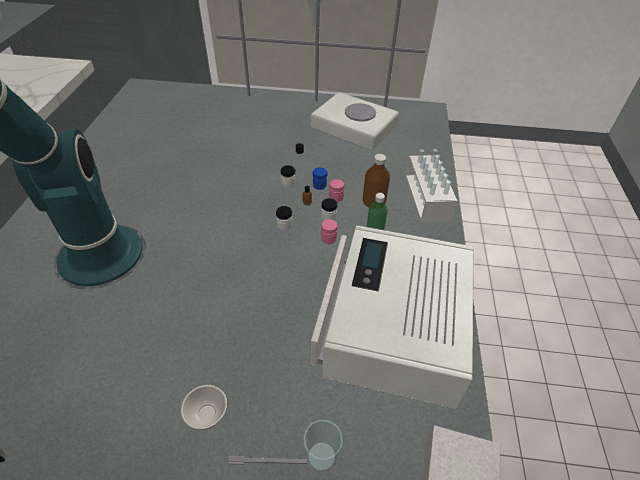

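View pics/wrist0.png

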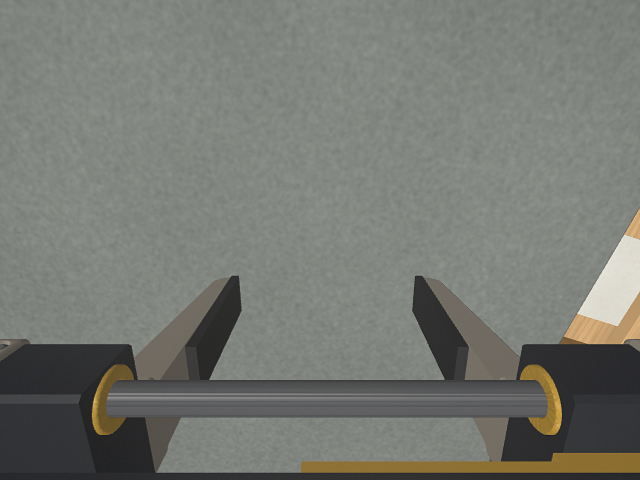

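Candidates for the jars: white/black-capped in scene at (398,266), (383,308), (465,304). The look-alikes are pink (352,290) and (409,335), blue (442,333), and the black stopper (524,355). I'll check these in a close crop and measure them.

```bash
python3 - <<'E'
from h import *
s=snap('scene'); d=snap('side')
a=cv2.resize(s['color'][230:390,320:545],None,fx=3.5,fy=3.5,interpolation=cv2.INTER_CUBIC); cv2.imwrite('pics/cropA.png',a[:600,:800])
a=cv2.resize(d['color'][130:260,240:420],None,fx=4.4,fy=4.4,interpolation=cv2.INTER_CUBIC); cv2.imwrite('pics/cropB.png',a[:600,:800])
P=cloud(s);Q=cloud(d)
for nm,c,im in(('scene',P,s),('side',Q,d)):
    hsv=cv2.cvtColor(im['color'],cv2.COLOR_BGR2HSV)
    # objects near bench, 0.045<z<0.07 cluster
    m=((c[...,2]>0.045)&(c[...,2]<0.064)&(im['range_z']>0)&(c[...,0]>0.2)&(c[...,1]>-0.2-.4)&(c[...,1]<0.9)).astype(np.uint8)
    n,l,stt,ce=cv2.connectedComponentsWithStats(m)
    for i in range(1,n):
        if stt[i,4]>40:
            p=c[l==i]; print(nm,ce[i].round(0),stt[i,4],np.median(p,0).round(3),p[:,2].max().round(3),'ext',(np.ptp(p,axis=0)).round(3),hsv[l==i].mean(0).round())
# casing top
for nm,c,im in(('scene',P,s),('side',Q,d)):
    m=(abs(c[...,2]-0.134)<0.006)&(im['range_z']>0)
    m=m.astype(np.uint8); n,l,stt,ce=cv2.connectedComponentsWithStats(m)
    i=1+np.argmax(stt[1:,4]); p=c[l==i]
    r=cv2.minAreaRect((p[:,:2]*1000).astype(np.float32)); print(nm,r,cv2.boxPoints(r).round(1).tolist(),np.median(p[:,2]))
E
```

```text
scene [184. 170.] 89 [ 0.635 -0.461  0.056] 0.064 ext [0.046 0.033 0.018] [ 85.  19. 149.]
scene [187. 183.] 98 [ 0.664 -0.409  0.055] 0.064 ext [0.058 0.042 0.019] [ 86.  21. 151.]
scene [115. 240.] 237 [ 0.915 -0.388  0.056] 0.064 ext [0.118 0.022 0.019] [ 15.  11. 173.]
scene [397. 261.] 238 [0.473 0.18  0.055] 0.062 ext [0.043 0.043 0.016] [109.  25.  41.]
scene [244. 320.] 567 [0.853 0.05  0.054] 0.064 ext [0.281 0.322 0.019] [ 28.  10. 170.]
scene [352. 285.] 251 [0.603 0.144 0.055] 0.061 ext [0.048 0.043 0.016] [170.  88. 188.]
scene [465. 300.] 273 [0.452 0.366 0.055] 0.062 ext [0.044 0.045 0.017] [107.  30.  37.]
scene [419. 297.] 43 [0.525 0.284 0.06 ] 0.064 ext [0.016 0.015 0.017] [84. 47. 45.]
scene [382. 304.] 272 [0.594 0.231 0.055] 0.061 ext [0.046 0.045 0.015] [108.  26.  40.]
scene [442. 328.] 297 [0.551 0.37  0.055] 0.062 ext [0.044 0.044 0.017] [110. 184. 154.]
scene [409. 331.] 299 [0.607 0.32  0.055] 0.061 ext [0.043 0.045 0.016] [170.  90. 186.]
scene [334. 342.] 88 [0.748 0.219 0.056] 0.064 ext [0.042 0.039 0.019] [ 67. 108. 110.]
scene [374. 377.] 118 [0.75  0
[... 1332 characters left out ...]
0.054] 0.064 ext [0.013 0.087 0.019] [13. 17. 98.]
side [321. 462.] 72 [ 0.649 -0.467  0.055] 0.064 ext [0.054 0.018 0.018] [ 85.  23. 130.]
scene ((792.503173828125, -118.53459167480469), (356.138916015625, 285.85125732421875), 83.29581451416016) [[629.7999877929688, -278.70001220703125], [913.7000122070312, -312.1000061035156], [955.2000122070312, 41.599998474121094], [671.2999877929688, 75.0]] 0.13375858349184158
side ((790.7068481445312, -121.55168151855469), (354.7723388671875, 285.5225830078125), 83.34269714355469) [[628.2999877929688, -281.20001220703125], [911.9000244140625, -314.29998779296875], [953.0999755859375, 38.099998474121094], [669.5, 71.19999694824219]] 0.13356992743579144
```

View pics/cropA.png

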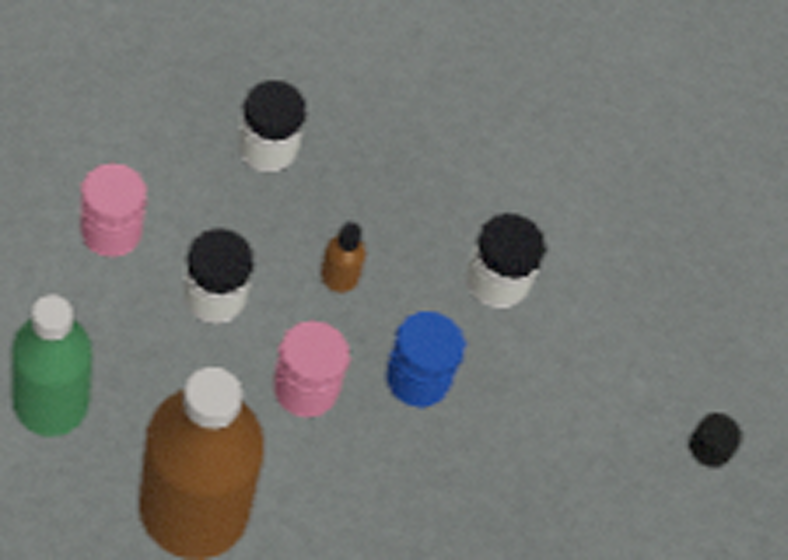

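View pics/cropB.png

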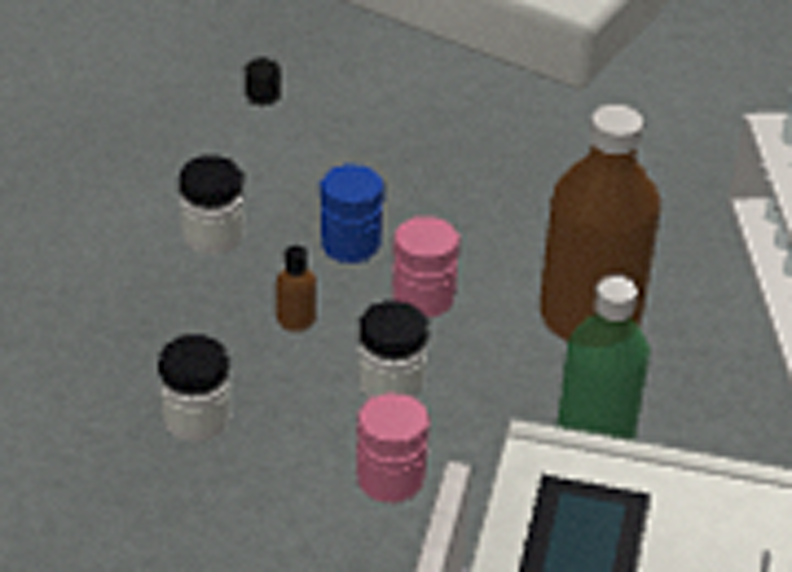

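```bash
cat >> h.py <<'E'
O=np.array([0.6497,-0.1034,0]); xs=np.array([0.9932,-0.1165,0]); ys=np.array([0.1165,0.9932,0]); xs/=np.linalg.norm(xs); ys/=np.linalg.norm(ys)
S=np.column_stack([xs,ys,[0,0,1]])
def sh(p): return (np.asarray(p)-O)@S      # world->shaker
def wo(q): return O+S@np.asarray(q)        # shaker->world
def go(target,yaw=None):
    """units to go to world TCP target; yaw: target angle deg (world) of -tool z"""
    s=st(); R=Rt(); d=R.T@(np.asarray(target)-s['eef_pos'])/0.04
    a=np.degrees(np.arctan2(-R[1,2],-R[0,2])); print('units',d.round(3),'yaw of -z',a.round(2),'in shaker',sh(s['eef_pos']).round(4),'tilt',np.degrees(np.arccos(-R[2,1])).round(2))
    if yaw is not None: print('rot y units',round((a-yaw)/5,3))
E
python3 - <<'E'
from h import *
go(wo([-0.12,0,0.2]),83.3)
E
```

```text
t 0.25 p [ 0.1999 -0.6182  0.2141] F [-0.4 -0.4 -0. ] w 0.0922
units [-11.932   0.361 -10.035] yaw of -z 107.92 in shaker [-0.3868 -0.5637  0.2141] tilt 0.05
rot y units 4.924
```

Emit:
step_arm --series '[{"dp": [0,0,0],"delta_rot": [0,0.5,0],"hand": 0},{"dp": [0,0,0],"delta_rot": [0,0.5,0],"hand": 0},{"dp": [0,0,0],"delta_rot": [0,0.5,0],"hand": 0},{"dp": [0,0,0],"delta_rot": [0,0.5,0],"hand": 0},{"dp": [0,0,0],"delta_rot": [0,0.5,0],"hand": 0},{"dp": [0,0,0],"delta_rot": [0,0.5,0],"hand": 0},{"dp": [0,0,0],"delta_rot": [0,0.5,0],"hand": 0},{"dp": [0,0,0],"delta_rot": [0,0.5,0],"hand": 0},{"dp": [0,0,0],"delta_rot": [0,0.5,0],"hand": 0},{"dp": [0,0,0],"delta_rot": [0,0.45,0],"hand": 0}]'

```text
time: 1.08
eef_pos: [0.1999, -0.6184, 0.2144]
eef_rot: [-0.043, 0.043, 0.706, -0.706]
ft_force: [0.0, 0.6, -0.9]
grip_width: 0.0275
```

```bash
python3 - <<'E'
from h import *
go(wo([-0.12,0,0.2]),83.3)
E
```

```text
t 1.08 p [ 0.1999 -0.6184  0.2144] F [ 0.   0.6 -0.9] w 0.0275
units [ -6.603   0.363 -14.127] yaw of -z 83.05 in shaker [-0.3867 -0.5639  0.2144] tilt 0.02
rot y units -0.051
```

Emit:
step_arm --series '[{"dp": [-0.33,0.018,-0.7],"delta_rot": [0,0,0],"hand": 0},{"dp": [-0.33,0.018,-0.7],"delta_rot": [0,0,0],"hand": 0},{"dp": [-0.33,0.018,-0.7],"delta_rot": [0,0,0],"hand": 0},{"dp": [-0.33,0.018,-0.7],"delta_rot": [0,0,0],"hand": 0},{"dp": [-0.33,0.018,-0.7],"delta_rot": [0,0,0],"hand": 0},{"dp": [-0.33,0.018,-0.7],"delta_rot": [0,0,0],"hand": 0},{"dp": [-0.33,0.018,-0.7],"delta_rot": [0,0,0],"hand": 0},{"dp": [-0.33,0.018,-0.7],"delta_rot": [0,0,0],"hand": 0},{"dp": [-0.33,0.018,-0.7],"delta_rot": [0,0,0],"hand": 0},{"dp": [-0.33,0.018,-0.7],"delta_rot": [0,0,0],"hand": 0}]'

```text
time: 1.92
eef_pos: [0.3649, -0.3548, 0.2075]
eef_rot: [0.042, -0.042, -0.706, 0.706]
ft_force: [0.9, 0.0, -0.3]
grip_width: 0.0008
```

Emit:
step_arm --series '[{"dp": [-0.33,0.018,-0.7],"delta_rot": [0,0,0],"hand": 0},{"dp": [-0.33,0.018,-0.7],"delta_rot": [0,0,0],"hand": 0},{"dp": [-0.33,0.018,-0.7],"delta_rot": [0,0,0],"hand": 0},{"dp": [-0.33,0.018,-0.7],"delta_rot": [0,0,0],"hand": 0},{"dp": [-0.33,0.018,-0.7],"delta_rot": [0,0,0],"hand": 0},{"dp": [-0.33,0.018,-0.7],"delta_rot": [0,0,0],"hand": 0},{"dp": [-0.33,0.018,-0.7],"delta_rot": [0,0,0],"hand": 0},{"dp": [-0.33,0.018,-0.7],"delta_rot": [0,0,0],"hand": 0},{"dp": [-0.33,0.018,-0.7],"delta_rot": [0,0,0],"hand": 0},{"dp": [-0.33,0.018,-0.7],"delta_rot": [0,0,0],"hand": 0}]'

```text
time: 2.75
eef_pos: [0.5293, -0.0925, 0.2002]
eef_rot: [0.042, -0.042, -0.706, 0.706]
ft_force: [0.3, -0.2, 0.9]
grip_width: 0.0009
```

```bash
python3 - <<'E'
from h import *
go(wo([-0.06,0,0.07]),83.3)
snap('wrist','w1.png')
E
```

```text
t 2.75 p [ 0.5293 -0.0925  0.2002] F [ 0.3 -0.2  0.9] w 0.0009
units [-1.52   3.257 -0.086] yaw of -z 83.16 in shaker [-0.1208 -0.0032  0.2002] tilt 0.01
rot y units -0.028
```

View pics/w1.png

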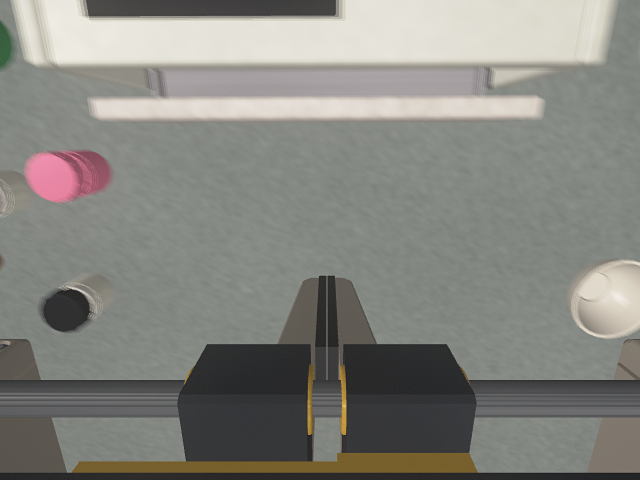

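Emit:
step_arm --series '[{"dp": [0,0.4,0],"delta_rot": [0,0,0],"hand": 0},{"dp": [0,0.6,0],"delta_rot": [0,0,0],"hand": 0},{"dp": [0,0.7,0],"delta_rot": [0,0,0],"hand": 0},{"dp": [0,0.7,-0.08],"delta_rot": [0,0,0],"hand": 0},{"dp": [0,0.6,0],"delta_rot": [0,0,0],"hand": 0},{"dp": [-0.5,0.25,0],"delta_rot": [0,0,0],"hand": 0},{"dp": [-0.5,0,0],"delta_rot": [0,0,0],"hand": 0},{"dp": [-0.4,0,0],"delta_rot": [0,0,0],"hand": 0},{"dp": [-0.3,0,0],"delta_rot": [0,0,0],"hand": 0},{"dp": [-0.1,0,0],"delta_rot": [0,0,0],"hand": 0}]'

```text
time: 3.63
eef_pos: [0.6022, -0.0996, 0.07]
eef_rot: [-0.042, 0.043, 0.706, -0.706]
ft_force: [0.2, 0.8, 1.4]
grip_width: 0.0005
```

Emit:
step_arm --series '[{"dp": [-0.05,0,0],"delta_rot": [0,0,0],"hand": 0},{"dp": [-0.05,0,0],"delta_rot": [0,0,0],"hand": 0},{"dp": [-0.05,0,0],"delta_rot": [0,0,0],"hand": 0},{"dp": [-0.05,0,0],"delta_rot": [0,0,0],"hand": 0},{"dp": [-0.05,0,0],"delta_rot": [0,0,0],"hand": 0},{"dp": [-0.05,0,0],"delta_rot": [0,0,0],"hand": 0},{"dp": [-0.05,0,0],"delta_rot": [0,0,0],"hand": 0},{"dp": [-0.05,0,0],"delta_rot": [0,0,0],"hand": 0},{"dp": [0,0,0],"delta_rot": [0,0,0],"hand": 0},{"dp": [0,0,0],"delta_rot": [0,0,0],"hand": 0}]'

```text
time: 4.47
eef_pos: [0.6165, -0.1012, 0.0702]
eef_rot: [0.042, -0.042, -0.706, 0.706]
ft_force: [-3.6, 0.1, 2.2]
grip_width: 0.0003
```

```bash
python3 - <<'E'
from h import *
go(wo([-0.045,0,0.07]),83.3)
snap('side','s1.png')
E
```

```text
t 4.47 p [ 0.6165 -0.1012  0.0702] F [-3.6  0.1  2.2] w 0.0003
units [ 0.296  0.004 -0.042] yaw of -z 83.17 in shaker [-0.0332 -0.0017  0.0702] tilt 0.01
rot y units -0.026
```

Contact made, at about 4 N. Continue until the stop force rises.

Emit:
step_arm --series '[{"dp": [-0.05,0,0],"delta_rot": [0,0,0],"hand": 0},{"dp": [-0.05,0,0],"delta_rot": [0,0,0],"hand": 0},{"dp": [-0.04,0,0],"delta_rot": [0,0,0],"hand": 0},{"dp": [-0.03,0,0],"delta_rot": [0,0,0],"hand": 0},{"dp": [-0.02,0,0],"delta_rot": [0,0,0],"hand": 0},{"dp": [0,0,0],"delta_rot": [0,0,0],"hand": 0},{"dp": [0,0,0],"delta_rot": [0,0,0],"hand": 0},{"dp": [0,0,0],"delta_rot": [0,0,0],"hand": 0},{"dp": [0,0,0],"delta_rot": [0,0,0],"hand": 0},{"dp": [0,0,0],"delta_rot": [0,0,0],"hand": 0}]'

```text
time: 5.35
eef_pos: [0.6214, -0.1018, 0.0701]
eef_rot: [0.044, -0.04, -0.706, 0.706]
ft_force: [-11.6, 1.3, 9.1]
grip_width: 0.0004
```

```bash
python3 - <<'E'
from h import *
go(wo([-0.045,0,0.07]),83.3)
E
```

```text
t 5.35 p [ 0.6214 -0.1018  0.0701] F [-11.6   1.3   9.1] w 0.0004
units [ 0.418  0.006 -0.042] yaw of -z 83.17 in shaker [-0.0283 -0.0017  0.0701] tilt 0.32
rot y units -0.026
```

Emit:
step_arm --series '[{"dp": [0.3,0,0],"delta_rot": [0,0,0],"hand": 0},{"dp": [0.4,0,0],"delta_rot": [0,0,0],"hand": 0},{"dp": [0.5,0,0],"delta_rot": [0,0,0],"hand": 0},{"dp": [0.5,0,0],"delta_rot": [0,0,0],"hand": 0},{"dp": [0.5,0,0],"delta_rot": [0,0,0],"hand": 0},{"dp": [0,-0.5,0],"delta_rot": [0,0,0],"hand": 30},{"dp": [0,-0.7,0],"delta_rot": [0,0,0],"hand": 40},{"dp": [0,-0.8,0],"delta_rot": [0,0,0],"hand": 40},{"dp": [0,-0.7,0],"delta_rot": [0,0,0],"hand": 40},{"dp": [0,0,0],"delta_rot": [0,0,0],"hand": 40}]'

```text
time: 6.18
eef_pos: [0.5417, -0.092, 0.1843]
eef_rot: [0.037, -0.047, -0.705, 0.706]
ft_force: [1.1, 0.6, 0.3]
grip_width: 0.0319
```

```bash
python3 - <<'E'
from h import *
go(wo([-0.0715,0.085,0.17]),83.3)
s=snap('side','s2.png')
P=cloud(s)
q=(P-O)@S
m=(abs(q[...,2]-0.110)<0.006)&(q[...,0]<-0.02)&(q[...,0]>-0.2)&(abs(q[...,1])<0.2)
p=q[m];print(len(p),np.percentile(p,[2,50,98],axis=0).round(4))
E
```

```text
t 6.18 p [ 0.5417 -0.092   0.1843] F [1.1 0.6 0.3] w 0.0319
units [-0.917  0.368 -2.159] yaw of -z 83.16 in shaker [-0.1086 -0.0013  0.1843] tilt 0.77
rot y units -0.027
767 [[-0.0777 -0.1553  0.1052]
 [-0.07   -0.0281  0.111 ]
 [-0.0634  0.1432  0.1142]]
```

View pics/s2.png

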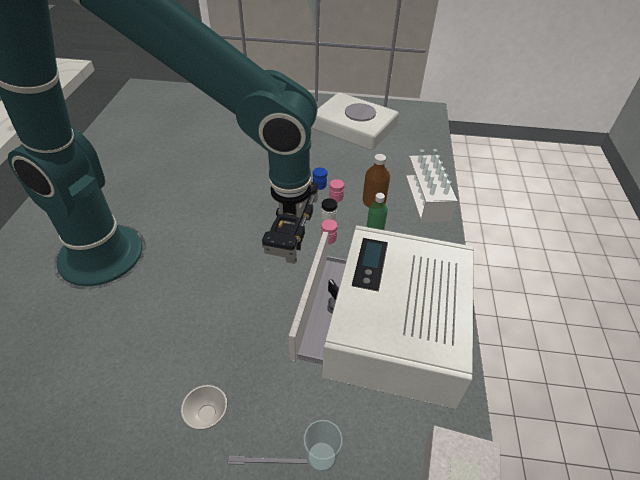

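```bash
cat >> h.py <<'E'
def lev(yaw=83.3):
    """rotation vector (units) in tool frame to reach level tool with -z at yaw"""
    a=np.radians(yaw); z=-np.array([np.cos(a),np.sin(a),0]); y=np.array([0,0,-1.]); G=np.column_stack([np.cross(y,z),y,z])
    print('rot units',(np.degrees(Ro.from_matrix(Rt().T@G).as_rotvec())/5).round(3))
E
python3 -c "
from h import *
lev()"
```

```text
rot units [-0.003 -0.028 -0.107]
```

Emit:
step_arm --series '[{"dp": [-0.1,0,-0.3],"delta_rot": [0,0,0],"hand": 0},{"dp": [-0.25,0,-0.3],"delta_rot": [0,0,0],"hand": 0},{"dp": [-0.3,0,-0.3],"delta_rot": [0,0,0],"hand": 0},{"dp": [-0.3,0,-0.3],"delta_rot": [0,0,0],"hand": 0},{"dp": [-0.3,0,-0.3],"delta_rot": [0,0,0],"hand": 0},{"dp": [-0.3,0,-0.3],"delta_rot": [0,0,0],"hand": 0},{"dp": [-0.24,0,-0.36],"delta_rot": [0,0,0],"hand": 0},{"dp": [0,0,0],"delta_rot": [0,0,0],"hand": 0},{"dp": [0,0,0],"delta_rot": [0,0,0],"hand": 0},{"dp": [0,0,0],"delta_rot": [0,0,0],"hand": 0}]'

```text
time: 7.07
eef_pos: [0.6174, -0.014, 0.1767]
eef_rot: [0.043, -0.041, -0.706, 0.706]
ft_force: [-0.4, -1.3, -0.3]
grip_width: 0.0
```

```bash
python3 - <<'E'
from h import *
go(wo([-0.037,0.085,0.085]),83.3);lev()
E
```

```text
t 7.07 p [ 0.6174 -0.014   0.1767] F [-0.4 -1.3 -0.3] w 0.0
units [-1.430e-01  2.293e+00  1.000e-03] yaw of -z 83.21 in shaker [-0.0425  0.0851  0.1767] tilt 0.13
rot y units -0.018
rot units [-0.005 -0.018  0.026]
```

Emit:
step_arm --series '[{"dp": [0,0.2,0],"delta_rot": [0,0,0],"hand": 0},{"dp": [0,0.35,0],"delta_rot": [0,0,0],"hand": 0},{"dp": [0,0.4,0],"delta_rot": [0,0,0],"hand": 0},{"dp": [0,0.4,0],"delta_rot": [0,0,0],"hand": 0},{"dp": [0,0.4,0],"delta_rot": [0,0,0],"hand": 0},{"dp": [0,0.35,0],"delta_rot": [0,0,0],"hand": 0},{"dp": [0,0.2,0],"delta_rot": [0,0,0],"hand": 0},{"dp": [0.05,0,0],"delta_rot": [0,0,0],"hand": 0},{"dp": [0.1,0,0],"delta_rot": [0,0,0],"hand": 0},{"dp": [0.1,0,0],"delta_rot": [0,0,0],"hand": 0}]'

```text
time: 7.9
eef_pos: [0.6082, -0.0133, 0.0868]
eef_rot: [-0.042, 0.043, 0.706, -0.706]
ft_force: [0.3, 0.2, 0.6]
grip_width: 0.0004
```

Emit:
step_arm --series '[{"dp": [0.2,0,0],"delta_rot": [0,0,0],"hand": 0},{"dp": [0.3,0,0],"delta_rot": [0,0,0],"hand": 0},{"dp": [0.35,0,0],"delta_rot": [0,0,0],"hand": 0},{"dp": [0.35,0,0],"delta_rot": [0,0,0],"hand": 0},{"dp": [0.35,0,0],"delta_rot": [0,0,0],"hand": 0},{"dp": [0.35,0,0],"delta_rot": [0,0,0],"hand": 0},{"dp": [0.3,0,0],"delta_rot": [0,0,0],"hand": 0},{"dp": [0.2,0,0],"delta_rot": [0,0,0],"hand": 0},{"dp": [0.1,0,0],"delta_rot": [0,0,0],"hand": 0},{"dp": [0.05,0,0],"delta_rot": [0,0,0],"hand": 0}]'

```text
time: 8.73
eef_pos: [0.5066, -0.0009, 0.0868]
eef_rot: [0.042, -0.042, -0.706, 0.706]
ft_force: [0.6, -0.5, 0.7]
grip_width: 0.0004
```

```bash
python3 - <<'E'
from h import *
go(wo([-0.159,0.085,0.085]),83.3)
E
```

```text
t 8.73 p [ 0.5066 -0.0009  0.0868] F [ 0.6 -0.5  0.7] w 0.0004
units [0.123 0.045 0.002] yaw of -z 83.17 in shaker [-0.1541  0.0851  0.0868] tilt 0.05
rot y units -0.025
```

Emit:
step_arm --series '[{"dp": [0.05,0,0],"delta_rot": [0,0,0],"hand": 0},{"dp": [0.05,0,0],"delta_rot": [0,0,0],"hand": 0},{"dp": [0.03,0,0],"delta_rot": [0,0,0],"hand": 0},{"dp": [0,0,0],"delta_rot": [0,0,0],"hand": 0},{"dp": [-0.05,0,0],"delta_rot": [0,0,0],"hand": 0},{"dp": [-0.1,-0.2,0],"delta_rot": [0,0,0],"hand": 0},{"dp": [0,-0.5,0],"delta_rot": [0,0,0],"hand": 0},{"dp": [0,-0.8,0],"delta_rot": [0,0,0],"hand": 70},{"dp": [0,-0.9,0],"delta_rot": [0,0,0],"hand": 70},{"dp": [0,-0.7,0],"delta_rot": [0,0,0],"hand": 70}]'

```text
time: 9.57
eef_pos: [0.5082, -0.0009, 0.2129]
eef_rot: [-0.042, 0.043, 0.706, -0.706]
ft_force: [0.2, 0.4, 0.3]
grip_width: 0.0186
```

```bash
python3 - <<'E'
from h import *
go(wo([-0.159,0.085,0.085]),83.3)
s=snap('side','s3.png');c=snap('scene','c3.png');snap('wrist','w3.png')
for im,n in((s,'side'),(c,'scene')):
    q=(cloud(im)-O)@S
    m=(abs(q[...,2]-0.110)<0.005)&(q[...,0]<-0.1)&(q[...,0]>-0.25)&(abs(q[...,1])<0.14)
    p=q[m];print(n,len(p),np.percentile(p,[2,50,98],axis=0).round(4))
E
```

```text
t 9.57 p [ 0.5082 -0.0009  0.2129] F [0.2 0.4 0.3] w 0.0186
units [0.168 3.197 0.009] yaw of -z 83.18 in shaker [-0.1524  0.0853  0.2129] tilt 0.07
rot y units -0.024
side 659 [[-0.1827 -0.1356  0.1059]
 [-0.1747 -0.021   0.1109]
 [-0.1683  0.1326  0.1141]]
scene 527 [[-0.1807 -0.1342  0.1056]
 [-0.1718  0.0086  0.1108]
 [-0.1654  0.1332  0.1146]]
```

View pics/s3.png

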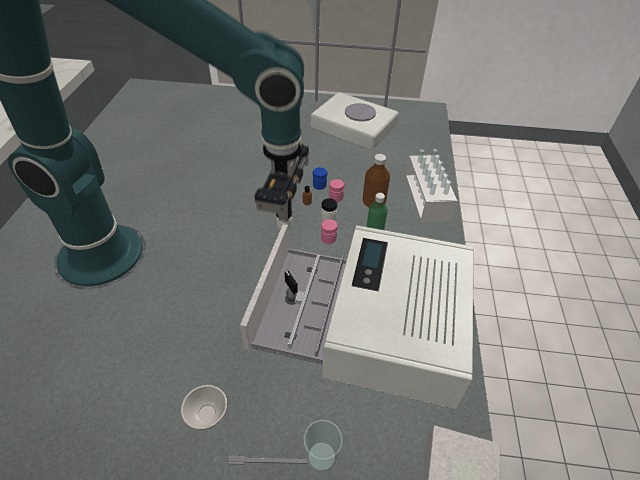

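View pics/w3.png

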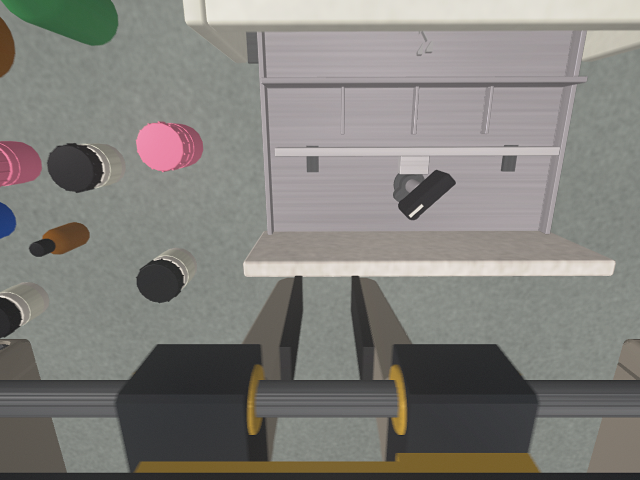

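```bash
python3 - <<'E'
from h import *
w=snap('wrist')
q=(cloud(w)-O)@S
for v in range(74,92,2): print(v,q[v,380].round(4))
print('bar')
for v in range(144,162,2): print(v,q[v,380].round(4), q[v,480].round(4))
print('floor',q[115,380].round(4),'side y',q[120,262:272:2,1:].round(4).tolist(),q[120,568:578:2,1:].round(4).tolist())
print('div',[q[110,x].round(4).tolist() for x in (343,415,488)])
print('panel top',[q[v,420].round(4).tolist() for v in range(262,276,2)])
# jar A cap
print('A',pt(w,160,281).round(4), ptz(w,160,281,.056).round(4))
a=ptz(w,160,281,.056); go([a[0],a[1],.17],83.3)
print('knob',[ptz(w,u,v,.1).round(4).tolist() for u,v in((411,212),(444,178))])
E
```

```text
74 [-0.0203  0.0388  0.0535]
76 [-0.0216  0.0385  0.0517]
78 [-0.0233  0.0385  0.0523]
80 [-0.0238  0.0373  0.0444]
82 [-0.024   0.0356  0.0324]
84 [-0.0239  0.0334  0.0177]
86 [-0.0257  0.0334  0.0182]
88 [-0.0276  0.0335  0.0193]
90 [-0.0293  0.0333  0.0185]
bar
144 [-0.0789  0.0341  0.0384] [-0.0789 -0.0585  0.0435]
146 [-0.0806  0.0348  0.0438] [-0.0806 -0.0578  0.0458]
148 [-0.0824  0.0349  0.0446] [-0.0824 -0.0582  0.0454]
150 [-0.0842  0.0346  0.0433] [-0.0843 -0.0588  0.0444]
152 [-0.086   0.0348  0.0453] [-0.0861 -0.059   0.0446]
154 [-0.0893  0.0308  0.0189] [-0.0895 -0.0708  0.0173]
156 [-0.0913  0.0307  0.0185] [-0.0915 -0.0711  0.0171]
158 [-0.0933  0.0305  0.0179] [-0.0934 -0.0712  0.0175]
160 [-0.0952  0.0307  0.0196] [-0.0954 -0.0711  0.0182]
floor [-0.052   0.0323  0.0182] side y [[0.1459, 0.0324], [0.1441, 0.0318], [0.1433, 0.0249], [0.1425, 0.0178], [0.1404, 0.0186]] [[-0.1436, 0.0328], [-0.1453, 0.0331], [-0.169, -0.0001], [-0.1707, 0.0005], [-0.1726, 0.0009]]
div [[-0.048, 0.0692, 0.0294], [-0.0481, 0.0009, 0.0292], [-0.0482, -0.0676, 0.0309]]
panel top [[-0.1702, 0.0083, 0.113], [-0.1721, 0.0081, 0.1127], [-0.1736, 0.0081, 0.1132], [-0.1758, 0.0077, 0.112], [-0.1773, 0.0077, 0.1127], [-0.1796, 0.0073, 0.1115], [-0.1821, 0.0066, 0.1098]]
A [0.4689 0.1723 0.0561] [0.4688 0.1724 0.056 ]
t 9.77 p [ 0.508  -0.0012  0.211 ] F [-0.7  0.2 -1.3] w 0.0345
units [ 1.491  1.022 -4.191] yaw of -z 83.16 in shaker [-0.1526  0.085   0.211 ] tilt 0.09
rot y units -0.029
knob [[0.5212, -0.0729, 0.1], [0.5459, -0.1005, 0.1]]
```

Emit:
step_arm --series '[{"dp": [0.1,0,-0.3],"delta_rot": [0,0,0],"hand": 66},{"dp": [0.15,0.1,-0.5],"delta_rot": [0,0,0],"hand": 66},{"dp": [0.2,0.15,-0.55],"delta_rot": [0,0,0],"hand": 66},{"dp": [0.2,0.15,-0.6],"delta_rot": [0,0,0],"hand": 66},{"dp": [0.2,0.15,-0.6],"delta_rot": [0,0,0],"hand": 66},{"dp": [0.2,0.15,-0.55],"delta_rot": [0,0,0],"hand": 66},{"dp": [0.2,0.15,-0.5],"delta_rot": [0,0,0],"hand": 66},{"dp": [0.15,0.1,-0.4],"delta_rot": [0,0,0],"hand": 66},{"dp": [0.09,0.05,-0.19],"delta_rot": [0,0,0],"hand": 66},{"dp": [0,0,0],"delta_rot": [0,0,0],"hand": 66}]'

```text
time: 10.6
eef_pos: [0.4666, 0.1738, 0.1685]
eef_rot: [0.042, -0.04, -0.706, 0.706]
ft_force: [0.4, -0.3, -0.1]
grip_width: 0.0658
```

```bash
python3 - <<'E'
from h import *
w=snap('wrist','w4.png');snap('side','s4.png'); go([.4688,.1724,.018],83.3)
E
```

```text
t 10.7 p [0.4682 0.1715 0.1695] F [-0.1 -0.8 -0.5] w 0.0659
units [-0.019  3.786 -0.028] yaw of -z 83.16 in shaker [-0.2123  0.2519  0.1695] tilt 0.1
rot y units -0.028
```

View pics/w4.png

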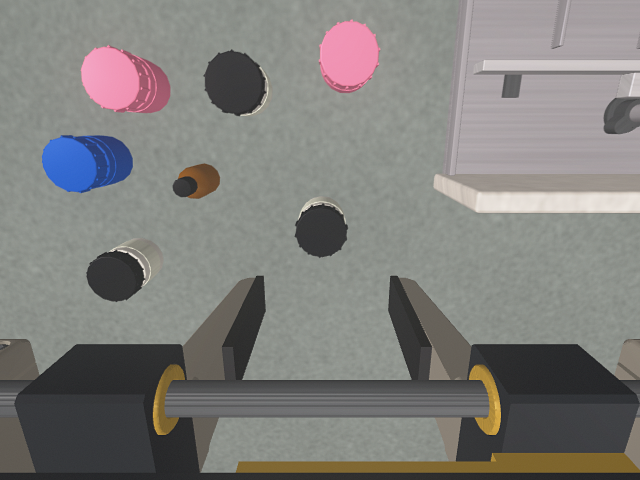

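View pics/s4.png

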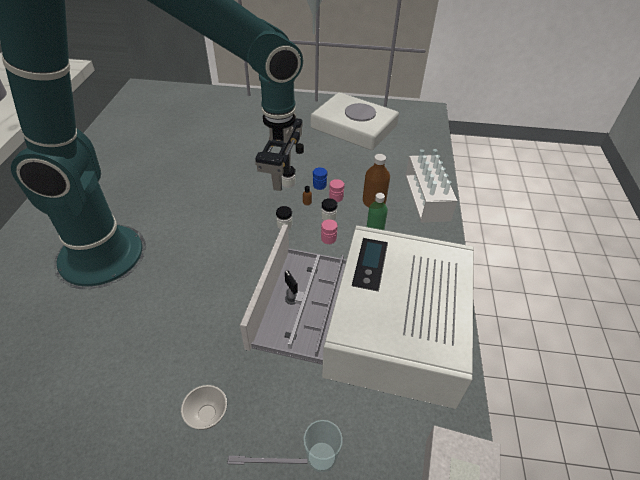

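```bash
python3 - <<'E'
from h import *
w=snap('wrist')
for n,u,v in(('A',321,230),('B',235,83),('C',116,275)): print(n,ptz(w,u,v,.056).round(4))
p=proj(w,[.4682,.1715,.056]);print(p)
E
```

```text
A [0.4725 0.1751 0.056 ]
B [0.5926 0.2247 0.056 ]
C [0.4531 0.3571 0.056 ]
(np.float64(325.8292899774281), np.float64(234.36305269842848))
```

Emit:
step_arm --series '[{"dp": [-0.08,0.3,-0.1],"delta_rot": [0,0,0],"hand": 66},{"dp": [0,0.6,0],"delta_rot": [0,0,0],"hand": 66},{"dp": [0,0.7,0],"delta_rot": [0,0,0],"hand": 66},{"dp": [0,0.7,0],"delta_rot": [0,0,0],"hand": 66},{"dp": [0,0.6,0],"delta_rot": [0,0,0],"hand": 66},{"dp": [0,0.5,0],"delta_rot": [0,0,0],"hand": 66},{"dp": [0,0.3,0],"delta_rot": [0,0,0],"hand": 66},{"dp": [0,0.08,0],"delta_rot": [0,0,0],"hand": 66},{"dp": [0,0,0],"delta_rot": [0,0,0],"hand": 40},{"dp": [0,0,0],"delta_rot": [0,0,0],"hand": 40}]' --grip_force 20

```text
time: 11.58
eef_pos: [0.4727, 0.1761, 0.0195]
eef_rot: [-0.042, 0.043, 0.706, -0.706]
ft_force: [0.0, -0.5, 0.4]
grip_width: 0.0549
```

Emit:
step_arm --series '[{"dp": [0,0,0],"delta_rot": [0,0,0],"hand": 30},{"dp": [0,0,0],"delta_rot": [0,0,0],"hand": 30},{"dp": [0,0,0],"delta_rot": [0,0,0],"hand": 30},{"dp": [0,0,0],"delta_rot": [0,0,0],"hand": 30},{"dp": [0,-0.2,0],"delta_rot": [0,0,0],"hand": 30},{"dp": [0,-0.5,0],"delta_rot": [0,0,0],"hand": 30},{"dp": [0,-0.9,0],"delta_rot": [0,0,0],"hand": 30},{"dp": [0,-0.9,0],"delta_rot": [0,0,0],"hand": 30},{"dp": [0,-0.9,0],"delta_rot": [0,0,0],"hand": 30},{"dp": [0,-0.8,0],"delta_rot": [0,0,0],"hand": 30}]'

```text
time: 12.42
eef_pos: [0.4715, 0.1759, 0.1894]
eef_rot: [-0.042, 0.042, 0.706, -0.706]
ft_force: [0.7, -1.2, -1.2]
grip_width: 0.0438
```

```bash
python3 - <<'E'
from h import *
w=snap('wrist','w5.png'); go(wo([-.0489,-0.032,.19]),83.3);lev()
E
```

```text
t 12.47 p [0.475  0.1775 0.1952] F [1.5 1.  2.7] w 0.0435
units [-3.948  0.138  7.257] yaw of -z 83.19 in shaker [-0.2063  0.2586  0.1952] tilt 0.6
rot y units -0.022
rot units [ 0.048 -0.022 -0.109]
```

View pics/w5.png

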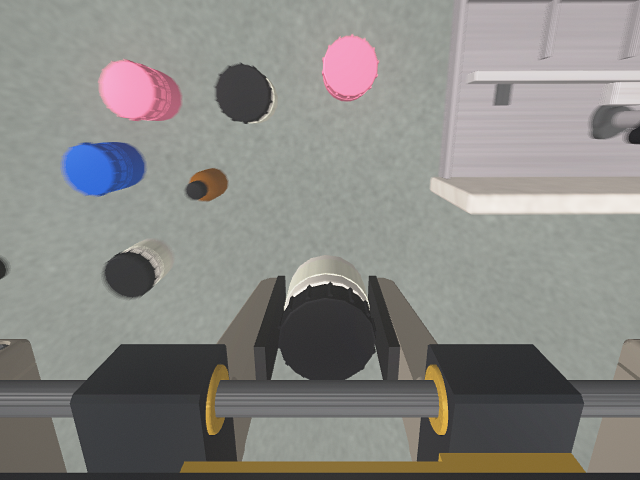

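Emit:
step_arm --series '[{"dp": [-0.1,0,0.2],"delta_rot": [0,0,0],"hand": 30},{"dp": [-0.25,0,0.45],"delta_rot": [0,0,0],"hand": 30},{"dp": [-0.35,0,0.65],"delta_rot": [0,0,0],"hand": 30},{"dp": [-0.38,0,0.7],"delta_rot": [0,0,0],"hand": 30},{"dp": [-0.38,0,0.7],"delta_rot": [0,0,0],"hand": 30},{"dp": [-0.38,0,0.7],"delta_rot": [0,0,0],"hand": 30},{"dp": [-0.38,0,0.7],"delta_rot": [0,0,0],"hand": 30},{"dp": [-0.38,0,0.7],"delta_rot": [0,0,0],"hand": 30},{"dp": [-0.38,0,0.7],"delta_rot": [0,0,0],"hand": 30},{"dp": [-0.38,0,0.7],"delta_rot": [0,0,0],"hand": 30}]'

```text
time: 13.3
eef_pos: [0.5747, -0.0886, 0.1851]
eef_rot: [0.044, -0.041, -0.706, 0.706]
ft_force: [1.0, 0.4, -1.6]
grip_width: 0.0437
```

Emit:
step_arm --series '[{"dp": [-0.3,0,0.5],"delta_rot": [0,0,0],"hand": 30},{"dp": [-0.2,0,0.35],"delta_rot": [0,0,0],"hand": 30},{"dp": [-0.09,0,0.2],"delta_rot": [0,0,0],"hand": 30},{"dp": [0,0,0],"delta_rot": [0,0,0],"hand": 30},{"dp": [0,0,0],"delta_rot": [0,0,0],"hand": 30},{"dp": [0,0,0],"delta_rot": [0,0,0],"hand": 30},{"dp": [0,0,0],"delta_rot": [0,0,0],"hand": 30},{"dp": [0,0,0],"delta_rot": [0,0,0],"hand": 30},{"dp": [0,0,0],"delta_rot": [0,0,0],"hand": 30},{"dp": [0,0,0],"delta_rot": [0,0,0],"hand": 30}]'

```text
time: 14.13
eef_pos: [0.5944, -0.1302, 0.1872]
eef_rot: [0.042, -0.042, -0.706, 0.706]
ft_force: [0.4, -0.6, -1.6]
grip_width: 0.0435
```

```bash
python3 - <<'E'
from h import *
go(wo([-.0489,-0.032,.038]),83.3);lev()
snap('side','s6.png')
E
```

```text
t 14.13 p [ 0.5944 -0.1302  0.1872] F [ 0.4 -0.6 -1.6] w 0.0435
units [-0.071  3.729 -0.026] yaw of -z 83.22 in shaker [-0.0518 -0.033   0.1872] tilt 0.01
rot y units -0.016
rot units [-0.    -0.016 -0.003]
```

View pics/s6.png

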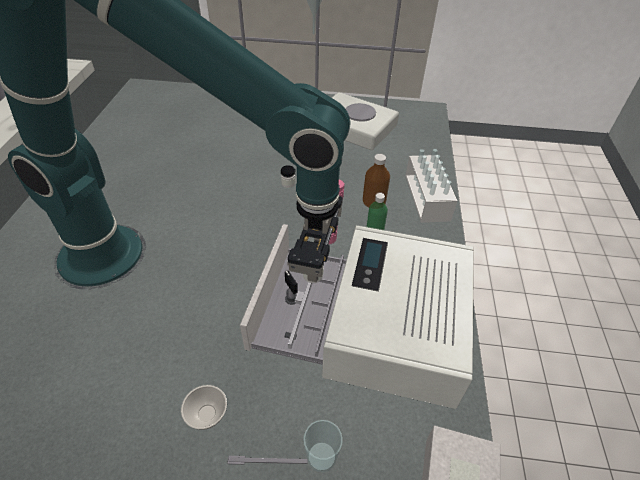

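Emit:
step_arm --series '[{"dp": [-0.06,0.3,0],"delta_rot": [0,0,0],"hand": 30},{"dp": [0,0.6,0],"delta_rot": [0,0,0],"hand": 30},{"dp": [0,0.7,0],"delta_rot": [0,0,0],"hand": 30},{"dp": [0,0.6,0],"delta_rot": [0,0,0],"hand": 30},{"dp": [0,0.5,0],"delta_rot": [0,0,0],"hand": 30},{"dp": [0,0.4,0],"delta_rot": [0,0,0],"hand": 30},{"dp": [0,0.25,0],"delta_rot": [0,0,0],"hand": 30},{"dp": [0,0.15,0],"delta_rot": [0,0,0],"hand": 30},{"dp": [0,0.1,0],"delta_rot": [0,0,0],"hand": 30},{"dp": [0,0.08,0],"delta_rot": [0,0,0],"hand": 30}]'

```text
time: 15.02
eef_pos: [0.5972, -0.131, 0.0398]
eef_rot: [0.042, -0.042, -0.706, 0.706]
ft_force: [0.5, 0.0, -2.1]
grip_width: 0.0435
```

```bash
python3 - <<'E'
from h import *
go(wo([-.0489,-0.032,.038]),83.3);lev()
E
```

```text
t 15.02 p [ 0.5972 -0.131   0.0398] F [ 0.5  0.  -2.1] w 0.0435
units [ 0.     0.044 -0.039] yaw of -z 83.17 in shaker [-0.0489 -0.0336  0.0398] tilt 0.04
rot y units -0.026
rot units [-0.    -0.026 -0.009]
```

Emit:
step_arm --series '[{"dp": [0,0.04,0],"delta_rot": [0,0,0],"hand": 30},{"dp": [0,0,0],"delta_rot": [0,0,0],"hand": 30},{"dp": [0,0,0],"delta_rot": [0,0,0],"hand": 58},{"dp": [0,0,0],"delta_rot": [0,0,0],"hand": 58},{"dp": [0,0,0],"delta_rot": [0,0,0],"hand": 58},{"dp": [0,0,0],"delta_rot": [0,0,0],"hand": 58},{"dp": [0,-0.3,0],"delta_rot": [0,0,0],"hand": 58},{"dp": [0,-0.7,0],"delta_rot": [0,0,0],"hand": 58},{"dp": [0,-0.9,0],"delta_rot": [0,0,0],"hand": 58},{"dp": [0,-0.9,0],"delta_rot": [0,0,0],"hand": 58}]'

```text
time: 15.85
eef_pos: [0.5962, -0.1308, 0.1518]
eef_rot: [-0.043, 0.042, 0.706, -0.706]
ft_force: [1.0, -0.1, 0.4]
grip_width: 0.0577
```

```bash
python3 - <<'E'
from h import *
go([.592,.226,.19],83.3);lev()
snap('wrist','w7.png');
E
```

```text
t 15.85 p [ 0.5962 -0.1308  0.1518] F [ 1.  -0.1  0.4] w 0.0577
units [ 1.165 -0.953 -8.845] yaw of -z 83.18 in shaker [-0.0499 -0.0335  0.1518] tilt 0.07
rot y units -0.024
rot units [ 0.002 -0.024  0.015]
```

View pics/w7.png

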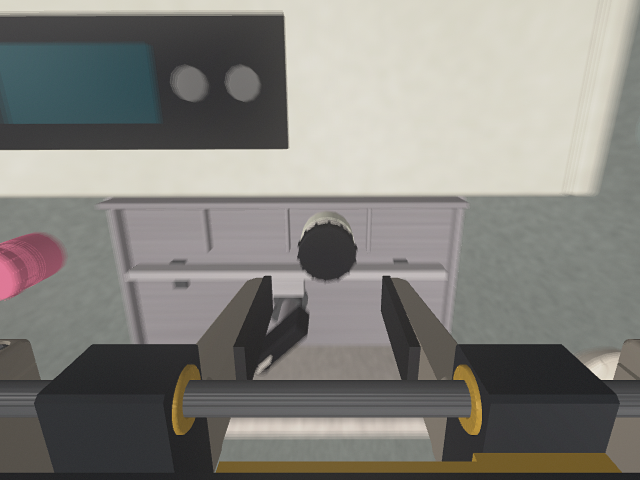

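Emit:
step_arm --series '[{"dp": [0,-0.3,-0.2],"delta_rot": [0,0,0],"hand": 66},{"dp": [0.1,-0.3,-0.5],"delta_rot": [0,0,0],"hand": 66},{"dp": [0.15,-0.3,-0.8],"delta_rot": [0,0,0],"hand": 66},{"dp": [0.15,0,-0.9],"delta_rot": [0,0,0],"hand": 66},{"dp": [0.15,0,-0.9],"delta_rot": [0,0,0],"hand": 66},{"dp": [0.15,0,-0.9],"delta_rot": [0,0,0],"hand": 66},{"dp": [0.15,0,-0.9],"delta_rot": [0,0,0],"hand": 66},{"dp": [0.15,0,-0.9],"delta_rot": [0,0,0],"hand": 66},{"dp": [0.1,0,-0.9],"delta_rot": [0,0,0],"hand": 66},{"dp": [0.06,0,-0.9],"delta_rot": [0,0,0],"hand": 66}]'

```text
time: 16.73
eef_pos: [0.5865, 0.1865, 0.1862]
eef_rot: [0.042, -0.041, -0.706, 0.706]
ft_force: [1.2, 0.2, -0.2]
grip_width: 0.0664
```

Emit:
step_arm --series '[{"dp": [0,0,-0.6],"delta_rot": [0,0,0],"hand": 66},{"dp": [0,0,-0.3],"delta_rot": [0,0,0],"hand": 66},{"dp": [0,0,-0.15],"delta_rot": [0,0,0],"hand": 66},{"dp": [0,0,0],"delta_rot": [0,0,0],"hand": 66},{"dp": [0,0,0],"delta_rot": [0,0,0],"hand": 66},{"dp": [0,0,0],"delta_rot": [0,0,0],"hand": 66},{"dp": [0,0,0],"delta_rot": [0,0,0],"hand": 66},{"dp": [0,0,0],"delta_rot": [0,0,0],"hand": 66},{"dp": [0,0,0],"delta_rot": [0,0,0],"hand": 66},{"dp": [0,0,0],"delta_rot": [0,0,0],"hand": 66}]'

```text
time: 17.57
eef_pos: [0.593, 0.2254, 0.1863]
eef_rot: [0.042, -0.042, -0.706, 0.706]
ft_force: [0.3, -0.6, -0.7]
grip_width: 0.066
```

```bash
python3 - <<'E'
from h import *
go([.592,.226,.19],83.3);lev()
snap('wrist','w8.png');
E
```

```text
t 17.57 p [0.593  0.2254 0.1863] F [ 0.3 -0.6 -0.7] w 0.066
units [ 0.026 -0.093 -0.012] yaw of -z 83.12 in shaker [-0.0946  0.3199  0.1863] tilt 0.01
rot y units -0.035
rot units [-0.001 -0.035 -0.002]
```

View pics/w8.png

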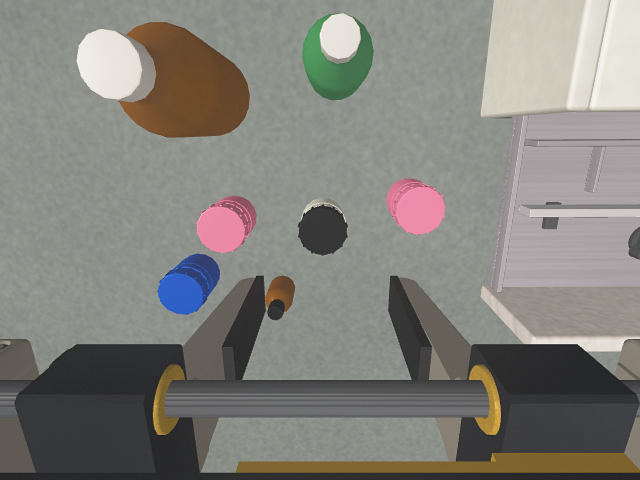

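```bash
python3 - <<'E'
from h import *
w=snap('wrist'); a=ptz(w,323,230,.056); print(a, ptz(w,277,310,.06)); go([a[0],a[1],.0185],83.3)
for n,u,v in(('p1',222,230),('p2',417,210)): print(n,sh(ptz(w,u,v,.056))-sh(a))
E
```

```text
[0.59253358 0.22829448 0.056     ] [0.52130899 0.28042184 0.06      ]
t 17.67 p [0.5929 0.2258 0.1862] F [ 0.2  0.5 -0.6] w 0.0661
units [ 0.016  4.192 -0.062] yaw of -z 83.15 in shaker [-0.0948  0.3203  0.1862] tilt 0.0
rot y units -0.029
p1 [1.24587298e-04 8.95329129e-02 5.55111512e-17]
p2 [ 0.01798712 -0.08201099  0.        ]
```

Emit:
step_arm --series '[{"dp": [0,0.3,-0.05],"delta_rot": [0,0,0],"hand": 62},{"dp": [0,0.6,0],"delta_rot": [0,0,0],"hand": 62},{"dp": [0,0.7,0],"delta_rot": [0,0,0],"hand": 62},{"dp": [0,0.8,0],"delta_rot": [0,0,0],"hand": 62},{"dp": [0,0.7,0],"delta_rot": [0,0,0],"hand": 62},{"dp": [0,0.6,0],"delta_rot": [0,0,0],"hand": 62},{"dp": [0,0.35,0],"delta_rot": [0,0,0],"hand": 62},{"dp": [0,0.15,0],"delta_rot": [0,0,0],"hand": 62},{"dp": [0,0,0],"delta_rot": [0,0,0],"hand": 40},{"dp": [0,0,0],"delta_rot": [0,0,0],"hand": 40}]'

```text
time: 18.5
eef_pos: [0.5936, 0.2284, 0.0188]
eef_rot: [-0.042, 0.042, 0.706, -0.706]
ft_force: [-0.4, 0.5, 1.0]
grip_width: 0.0509
```

Emit:
step_arm --series '[{"dp": [0,0,0],"delta_rot": [0,0,0],"hand": 30},{"dp": [0,0,0],"delta_rot": [0,0,0],"hand": 30},{"dp": [0,0,0],"delta_rot": [0,0,0],"hand": 30},{"dp": [0,0,0],"delta_rot": [0,0,0],"hand": 30},{"dp": [0,-0.2,0],"delta_rot": [0,0,0],"hand": 30},{"dp": [0,-0.5,0],"delta_rot": [0,0,0],"hand": 30},{"dp": [0,-0.9,0],"delta_rot": [0,0,0],"hand": 30},{"dp": [0,-0.9,0],"delta_rot": [0,0,0],"hand": 30},{"dp": [0,-0.9,0],"delta_rot": [0,0,0],"hand": 30},{"dp": [0,-0.8,0],"delta_rot": [0,0,0],"hand": 30}]'

```text
time: 19.33
eef_pos: [0.5928, 0.2278, 0.1887]
eef_rot: [-0.042, 0.042, 0.706, -0.706]
ft_force: [-0.2, 0.3, -1.2]
grip_width: 0.0437
```

```bash
python3 - <<'E'
from h import *
w=snap('wrist','w9.png'); go(wo([-.0489,0.107,.19]),83.3);lev()
E
```

```text
t 19.38 p [0.5963 0.2295 0.1958] F [2.1 0.8 3.1] w 0.0437
units [-1.086  0.128  5.434] yaw of -z 83.17 in shaker [-0.0919  0.3244  0.1958] tilt 0.65
rot y units -0.026
rot units [ 0.059 -0.027 -0.116]
```

View pics/w9.png

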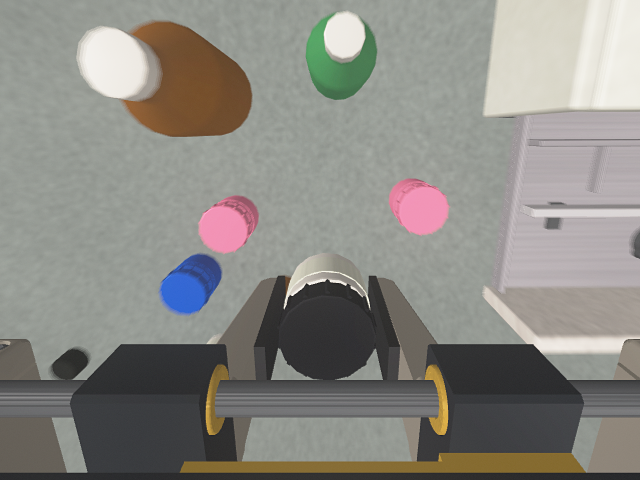

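Emit:
step_arm --series '[{"dp": [-0.05,0,0.3],"delta_rot": [0,0,0],"hand": 30},{"dp": [-0.15,0,0.6],"delta_rot": [0,0,0],"hand": 30},{"dp": [-0.2,0,0.8],"delta_rot": [0,0,0],"hand": 30},{"dp": [-0.2,0,0.8],"delta_rot": [0,0,0],"hand": 30},{"dp": [-0.2,0,0.8],"delta_rot": [0,0,0],"hand": 30},{"dp": [-0.2,0,0.8],"delta_rot": [0,0,0],"hand": 30},{"dp": [-0.13,0,0.6],"delta_rot": [0,0,0],"hand": 30},{"dp": [0,0,0.4],"delta_rot": [0,0,0],"hand": 30},{"dp": [0,0,0.25],"delta_rot": [0,0,0],"hand": 30},{"dp": [0,0,0.1],"delta_rot": [0,0,0],"hand": 30}]'

```text
time: 20.22
eef_pos: [0.6106, 0.0032, 0.1847]
eef_rot: [0.044, -0.042, -0.705, 0.706]
ft_force: [0.2, 0.8, -0.9]
grip_width: 0.0436
```

Emit:
step_arm --series '[{"dp": [0,0,0],"delta_rot": [0,0,0],"hand": 30},{"dp": [0,0,0],"delta_rot": [0,0,0],"hand": 30},{"dp": [0,0,0],"delta_rot": [0,0,0],"hand": 30},{"dp": [0,0,0],"delta_rot": [0,0,0],"hand": 30},{"dp": [0,0,0],"delta_rot": [0,0,0],"hand": 30},{"dp": [0,0,0],"delta_rot": [0,0,0],"hand": 30},{"dp": [0,0,0],"delta_rot": [0,0,0],"hand": 30},{"dp": [0,0,0],"delta_rot": [0,0,0],"hand": 30},{"dp": [0,0,0],"delta_rot": [0,0,0],"hand": 30},{"dp": [0,0,0],"delta_rot": [0,0,0],"hand": 30}]'

```text
time: 21.05
eef_pos: [0.612, 0.0061, 0.1862]
eef_rot: [0.042, -0.042, -0.706, 0.706]
ft_force: [-0.3, -0.1, -1.2]
grip_width: 0.0435
```

```bash
python3 - <<'E'
from h import *
go(wo([-.0489,0.107,.038]),83.3);lev()
E
```

```text
t 21.05 p [0.612  0.0061 0.1862] F [-0.3 -0.1 -1.2] w 0.0435
units [-0.032  3.705 -0.065] yaw of -z 83.17 in shaker [-0.0502  0.1044  0.1862] tilt 0.0
rot y units -0.027
rot units [-0.    -0.027 -0.   ]
```

Emit:
step_arm --series '[{"dp": [-0.03,0.3,-0.03],"delta_rot": [0,0,0],"hand": 30},{"dp": [0,0.6,0],"delta_rot": [0,0,0],"hand": 30},{"dp": [0,0.7,0],"delta_rot": [0,0,0],"hand": 30},{"dp": [0,0.6,0],"delta_rot": [0,0,0],"hand": 30},{"dp": [0,0.5,0],"delta_rot": [0,0,0],"hand": 30},{"dp": [0,0.4,0],"delta_rot": [0,0,0],"hand": 30},{"dp": [0,0.25,0],"delta_rot": [0,0,0],"hand": 30},{"dp": [0,0.15,0],"delta_rot": [0,0,0],"hand": 30},{"dp": [0,0.1,0],"delta_rot": [0,0,0],"hand": 30},{"dp": [0,0.08,0],"delta_rot": [0,0,0],"hand": 30}]'

```text
time: 21.88
eef_pos: [0.6138, 0.0073, 0.039]
eef_rot: [-0.042, 0.042, 0.706, -0.706]
ft_force: [-0.3, -0.8, -2.2]
grip_width: 0.0435
```

Emit:
step_arm --series '[{"dp": [0,0.02,0],"delta_rot": [0,0,0],"hand": 30},{"dp": [0,0,0],"delta_rot": [0,0,0],"hand": 30},{"dp": [0,0,0],"delta_rot": [0,0,0],"hand": 56},{"dp": [0,0,0],"delta_rot": [0,0,0],"hand": 56},{"dp": [0,0,0],"delta_rot": [0,0,0],"hand": 56},{"dp": [0,0,0],"delta_rot": [0,0,0],"hand": 56},{"dp": [0,-0.3,0],"delta_rot": [0,0,0],"hand": 56},{"dp": [0,-0.7,0],"delta_rot": [0,0,0],"hand": 56},{"dp": [0,-0.9,0],"delta_rot": [0,0,0],"hand": 56},{"dp": [0,-0.9,0],"delta_rot": [0,0,0],"hand": 56}]'

```text
time: 22.72
eef_pos: [0.6127, 0.0073, 0.1517]
eef_rot: [-0.043, 0.042, 0.706, -0.706]
ft_force: [1.4, -0.9, -0.2]
grip_width: 0.0561
```

```bash
python3 - <<'E'
from h import *
c=snap('scene'); cv2.imwrite('pics/c10.png',c['color'])
s=snap('side'); cv2.imwrite('pics/s10.png',s['color'])
go([.4525,.359,.17],83.3);lev()
E
```

```text
t 22.82 p [0.6177 0.0077 0.1577] F [-0.3 -0.2  0.2] w 0.056
units [ 5.141 -0.355 -8.229] yaw of -z 83.17 in shaker [-0.0447  0.1066  0.1577] tilt 0.72
rot y units -0.026
rot units [ 0.021 -0.026 -0.141]
```

View pics/s10.png

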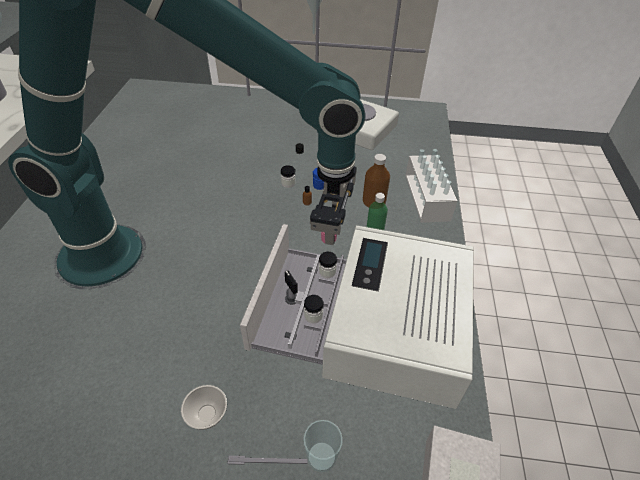

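View pics/c10.png

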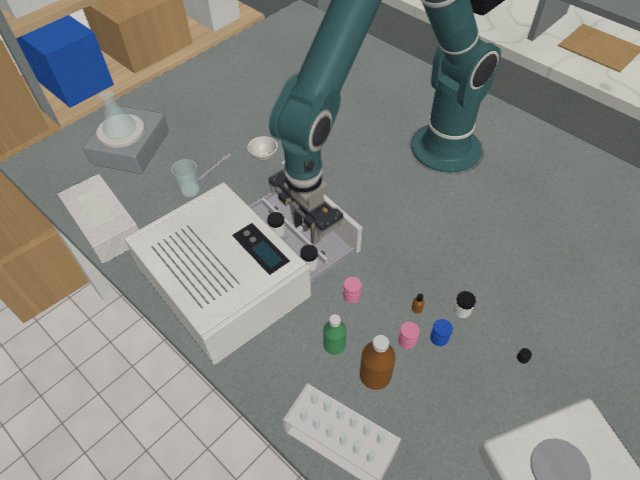

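Emit:
step_arm --series '[{"dp": [0,-0.4,-0.2],"delta_rot": [0,0,0],"hand": 66},{"dp": [0.25,-0.2,-0.4],"delta_rot": [0,0,0],"hand": 66},{"dp": [0.4,0,-0.65],"delta_rot": [0,0,0],"hand": 66},{"dp": [0.5,0,-0.8],"delta_rot": [0,0,0],"hand": 66},{"dp": [0.5,0,-0.8],"delta_rot": [0,0,0],"hand": 66},{"dp": [0.5,0,-0.8],"delta_rot": [0,0,0],"hand": 66},{"dp": [0.5,0,-0.8],"delta_rot": [0,0,0],"hand": 66},{"dp": [0.5,0,-0.8],"delta_rot": [0,0,0],"hand": 66},{"dp": [0.5,0,-0.8],"delta_rot": [0,0,0],"hand": 66},{"dp": [0.5,0,-0.8],"delta_rot": [0,0,0],"hand": 66}]'

```text
time: 23.65
eef_pos: [0.4801, 0.3004, 0.1747]
eef_rot: [-0.042, 0.042, 0.706, -0.706]
ft_force: [-0.3, -0.1, 1.3]
grip_width: 0.0662
```

Emit:
step_arm --series '[{"dp": [0.4,0.1,-0.6],"delta_rot": [0,0,0],"hand": 66},{"dp": [0.3,0.1,-0.45],"delta_rot": [0,0,0],"hand": 66},{"dp": [0.2,0,-0.25],"delta_rot": [0,0,0],"hand": 66},{"dp": [0.1,0,-0.1],"delta_rot": [0,0,0],"hand": 66},{"dp": [0,0,0],"delta_rot": [0,0,0],"hand": 66},{"dp": [0,0,0],"delta_rot": [0,0,0],"hand": 66},{"dp": [0,0,0],"delta_rot": [0,0,0],"hand": 66},{"dp": [0,0,0],"delta_rot": [0,0,0],"hand": 66},{"dp": [0,0,0],"delta_rot": [0,0,0],"hand": 66},{"dp": [0,0,0],"delta_rot": [0,0,0],"hand": 66}]'

```text
time: 24.48
eef_pos: [0.4486, 0.3586, 0.1662]
eef_rot: [0.043, -0.043, -0.706, 0.706]
ft_force: [0.3, -0.2, 1.0]
grip_width: 0.0662
```

```bash
python3 - <<'E'
from h import *
go([.4525,.359,.0185],83.3);lev()
w=snap('wrist','w11.png')
E
```

```text
t 24.48 p [0.4486 0.3586 0.1662] F [ 0.3 -0.2  1. ] w 0.0662
units [-0.094  3.693 -0.023] yaw of -z 83.08 in shaker [-0.2535  0.4354  0.1662] tilt 0.02
rot y units -0.043
rot units [-0.002 -0.043 -0.002]
```

View pics/w11.png

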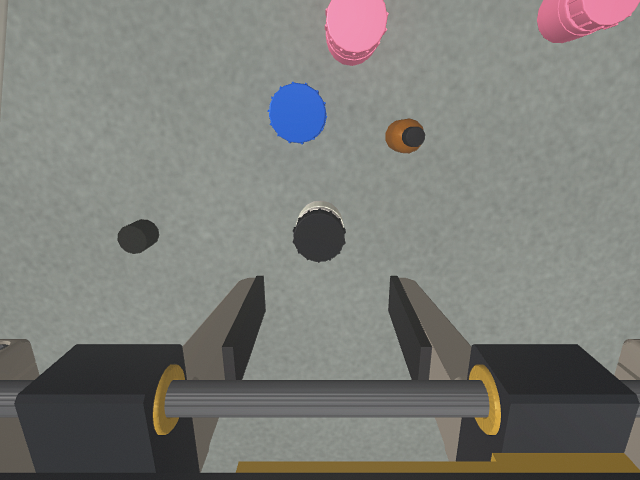

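```bash
python3 - <<'E'
from h import *
w=snap('wrist'); a=ptz(w,319.5,235,.056); print(a); go([a[0],a[1],.0185],83.3)
E
```

```text
[0.44973295 0.36404313 0.056     ]
t 24.58 p [0.4483 0.359  0.1662] F [ 0.4  0.  -0.4] w 0.0662
units [-0.021  3.692 -0.129] yaw of -z 83.13 in shaker [-0.2539  0.4358  0.1662] tilt 0.01
rot y units -0.033
```

Emit:
step_arm --series '[{"dp": [-0.04,0.3,-0.1],"delta_rot": [0,0,0],"hand": 66},{"dp": [0,0.6,0],"delta_rot": [0,0,0],"hand": 66},{"dp": [0,0.7,0],"delta_rot": [0,0,0],"hand": 66},{"dp": [0,0.7,0],"delta_rot": [0,0,0],"hand": 66},{"dp": [0,0.6,0],"delta_rot": [0,0,0],"hand": 66},{"dp": [0,0.45,0],"delta_rot": [0,0,0],"hand": 66},{"dp": [0,0.25,0],"delta_rot": [0,0,0],"hand": 66},{"dp": [0,0.08,0],"delta_rot": [0,0,0],"hand": 66},{"dp": [0,0,0],"delta_rot": [0,0,0],"hand": 40},{"dp": [0,0,0],"delta_rot": [0,0,0],"hand": 40}]'

```text
time: 25.42
eef_pos: [0.4506, 0.3637, 0.0196]
eef_rot: [-0.042, 0.042, 0.706, -0.706]
ft_force: [0.8, 0.8, 0.2]
grip_width: 0.0545
```

Emit:
step_arm --series '[{"dp": [0,0,0],"delta_rot": [0,0,0],"hand": 30},{"dp": [0,0,0],"delta_rot": [0,0,0],"hand": 30},{"dp": [0,0,0],"delta_rot": [0,0,0],"hand": 30},{"dp": [0,0,0],"delta_rot": [0,0,0],"hand": 30},{"dp": [0,-0.2,0],"delta_rot": [0,0,0],"hand": 30},{"dp": [0,-0.5,0],"delta_rot": [0,0,0],"hand": 30},{"dp": [0,-0.9,0],"delta_rot": [0,0,0],"hand": 30},{"dp": [0,-0.9,0],"delta_rot": [0,0,0],"hand": 30},{"dp": [0,-0.9,0],"delta_rot": [0,0,0],"hand": 30},{"dp": [0,-0.8,0],"delta_rot": [0,0,0],"hand": 30}]'

```text
time: 26.25
eef_pos: [0.4498, 0.3628, 0.1894]
eef_rot: [0.042, -0.042, -0.706, 0.706]
ft_force: [1.3, 0.3, -1.3]
grip_width: 0.0438
```

Emit:
step_arm --series '[{"dp": [0,0,0],"delta_rot": [0,0,0],"hand": 30},{"dp": [0,0,0],"delta_rot": [0,0,0],"hand": 30},{"dp": [0,0,0],"delta_rot": [0,0,0],"hand": 30},{"dp": [0,0,0],"delta_rot": [0,0,0],"hand": 30},{"dp": [0,0,0],"delta_rot": [0,0,0],"hand": 30},{"dp": [0,0,0],"delta_rot": [0,0,0],"hand": 30},{"dp": [0,0,0],"delta_rot": [0,0,0],"hand": 30},{"dp": [0,0,0],"delta_rot": [0,0,0],"hand": 30},{"dp": [0,0,0],"delta_rot": [0,0,0],"hand": 30},{"dp": [0,0,0],"delta_rot": [0,0,0],"hand": 30}]'

```text
time: 27.08
eef_pos: [0.4501, 0.3631, 0.1868]
eef_rot: [0.042, -0.042, -0.706, 0.706]
ft_force: [-1.3, 0.2, -1.5]
grip_width: 0.0437
```

```bash
python3 - <<'E'
from h import *
go(wo([-.0489,-0.109,.19]),83.3);lev()
w=snap('wrist','w12.png')
E
```

```text
t 27.08 p [0.4501 0.3631 0.1868] F [-1.3  0.2 -1.5] w 0.0437
units [-5.126 -0.079 13.715] yaw of -z 83.17 in shaker [-0.2526  0.4401  0.1868] tilt 0.02
rot y units -0.026
rot units [-0.002 -0.026  0.002]
```

View pics/w12.png

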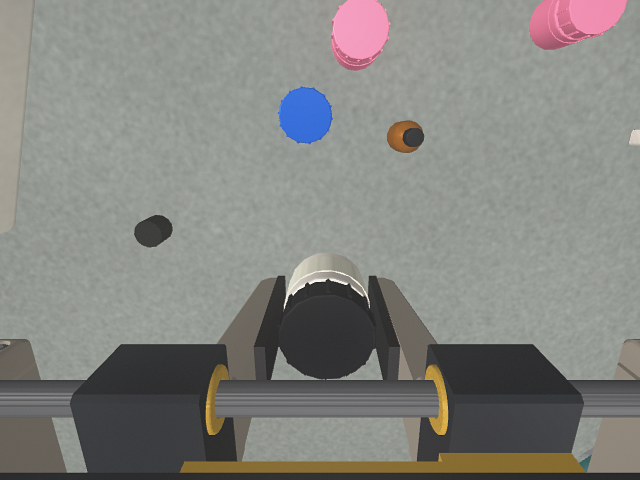

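Emit:
step_arm --series '[{"dp": [-0.1,-0.04,0.25],"delta_rot": [0,0,0],"hand": 30},{"dp": [-0.2,-0.04,0.5],"delta_rot": [0,0,0],"hand": 30},{"dp": [-0.3,0,0.75],"delta_rot": [0,0,0],"hand": 30},{"dp": [-0.3,0,0.8],"delta_rot": [0,0,0],"hand": 30},{"dp": [-0.3,0,0.8],"delta_rot": [0,0,0],"hand": 30},{"dp": [-0.3,0,0.8],"delta_rot": [0,0,0],"hand": 30},{"dp": [-0.3,0,0.8],"delta_rot": [0,0,0],"hand": 30},{"dp": [-0.3,0,0.8],"delta_rot": [0,0,0],"hand": 30},{"dp": [-0.3,0,0.8],"delta_rot": [0,0,0],"hand": 30},{"dp": [-0.3,0,0.8],"delta_rot": [0,0,0],"hand": 30}]'

```text
time: 27.97
eef_pos: [0.5236, 0.0657, 0.1906]
eef_rot: [0.042, -0.043, -0.706, 0.706]
ft_force: [0.4, 0.3, -0.9]
grip_width: 0.0439
```

Emit:
step_arm --series '[{"dp": [-0.3,0,0.8],"delta_rot": [0,0,0],"hand": 30},{"dp": [-0.3,0,0.8],"delta_rot": [0,0,0],"hand": 30},{"dp": [-0.3,0,0.8],"delta_rot": [0,0,0],"hand": 30},{"dp": [-0.3,0,0.8],"delta_rot": [0,0,0],"hand": 30},{"dp": [-0.3,0,0.8],"delta_rot": [0,0,0],"hand": 30},{"dp": [-0.3,0,0.8],"delta_rot": [0,0,0],"hand": 30},{"dp": [-0.3,0,0.7],"delta_rot": [0,0,0],"hand": 30},{"dp": [-0.2,0,0.55],"delta_rot": [0,0,0],"hand": 30},{"dp": [-0.1,0,0.35],"delta_rot": [0,0,0],"hand": 30},{"dp": [0,0,0.2],"delta_rot": [0,0,0],"hand": 30}]'

```text
time: 28.8
eef_pos: [0.5871, -0.2081, 0.19]
eef_rot: [0.043, -0.043, -0.706, 0.706]
ft_force: [-1.1, -0.4, -2.1]
grip_width: 0.0438
```

Emit:
step_arm --series '[{"dp": [0,0,0],"delta_rot": [0,0,0],"hand": 30},{"dp": [0,0,0],"delta_rot": [0,0,0],"hand": 30},{"dp": [0,0,0],"delta_rot": [0,0,0],"hand": 30},{"dp": [0,0,0],"delta_rot": [0,0,0],"hand": 30},{"dp": [0,0,0],"delta_rot": [0,0,0],"hand": 30},{"dp": [0,0,0],"delta_rot": [0,0,0],"hand": 30},{"dp": [0,0,0],"delta_rot": [0,0,0],"hand": 30},{"dp": [0,0,0],"delta_rot": [0,0,0],"hand": 30},{"dp": [0,0,0],"delta_rot": [0,0,0],"hand": 30},{"dp": [0,0,0],"delta_rot": [0,0,0],"hand": 30}]'

```text
time: 29.63
eef_pos: [0.5875, -0.2052, 0.1901]
eef_rot: [0.042, -0.042, -0.706, 0.706]
ft_force: [-0.3, -1.1, -1.4]
grip_width: 0.0437
```

```bash
python3 - <<'E'
from h import *
go(wo([-.0489,-0.109,.0385]),83.3);lev()
E
```

```text
t 29.63 p [ 0.5875 -0.2052  0.1901] F [-0.3 -1.1 -1.4] w 0.0437
units [-0.026  3.791  0.015] yaw of -z 83.17 in shaker [-0.0499 -0.1084  0.1901] tilt 0.0
rot y units -0.027
rot units [-0.    -0.027  0.001]
```

Emit:
step_arm --series '[{"dp": [-0.02,0.3,0],"delta_rot": [0,0,0],"hand": 30},{"dp": [0,0.6,0],"delta_rot": [0,0,0],"hand": 30},{"dp": [0,0.7,0],"delta_rot": [0,0,0],"hand": 30},{"dp": [0,0.65,0],"delta_rot": [0,0,0],"hand": 30},{"dp": [0,0.5,0],"delta_rot": [0,0,0],"hand": 30},{"dp": [0,0.4,0],"delta_rot": [0,0,0],"hand": 30},{"dp": [0,0.3,0],"delta_rot": [0,0,0],"hand": 30},{"dp": [0,0.15,0],"delta_rot": [0,0,0],"hand": 30},{"dp": [0,0.1,0],"delta_rot": [0,0,0],"hand": 30},{"dp": [0,0.08,0],"delta_rot": [0,0,0],"hand": 30}]'

```text
time: 30.47
eef_pos: [0.5887, -0.2054, 0.0389]
eef_rot: [0.042, -0.042, -0.706, 0.706]
ft_force: [0.4, -0.4, -1.4]
grip_width: 0.0439
```

Emit:
step_arm --series '[{"dp": [0,0.02,0],"delta_rot": [0,0,0],"hand": 30},{"dp": [0,0,0],"delta_rot": [0,0,0],"hand": 30},{"dp": [0,0,0],"delta_rot": [0,0,0],"hand": 54},{"dp": [0,0,0],"delta_rot": [0,0,0],"hand": 54},{"dp": [0,0,0],"delta_rot": [0,0,0],"hand": 54},{"dp": [0,0,0],"delta_rot": [0,0,0],"hand": 54},{"dp": [0,-0.3,0],"delta_rot": [0,0,0],"hand": 54},{"dp": [0,-0.7,0],"delta_rot": [0,0,0],"hand": 54},{"dp": [0,-0.9,0],"delta_rot": [0,0,0],"hand": 54},{"dp": [0,-0.9,0],"delta_rot": [0,0,0],"hand": 54}]'

```text
time: 31.3
eef_pos: [0.5877, -0.2051, 0.1518]
eef_rot: [-0.042, 0.042, 0.706, -0.706]
ft_force: [-0.2, 0.6, 0.4]
grip_width: 0.0539
```

Emit:
step_arm --series '[{"dp": [0.2,-0.4,-0.2],"delta_rot": [0,0,0],"hand": 40},{"dp": [0.4,-0.3,-0.3],"delta_rot": [0,0,0],"hand": 40},{"dp": [0.5,-0.2,-0.4],"delta_rot": [0,0,0],"hand": 40},{"dp": [0.5,0,-0.4],"delta_rot": [0,0,0],"hand": 40},{"dp": [0.5,0,-0.4],"delta_rot": [0,0,0],"hand": 40},{"dp": [0.5,0,-0.4],"delta_rot": [0,0,0],"hand": 40},{"dp": [0.4,0,-0.3],"delta_rot": [0,0,0],"hand": 40},{"dp": [0.2,0,-0.2],"delta_rot": [0,0,0],"hand": 40},{"dp": [0,0,0],"delta_rot": [0,0,0],"hand": 40},{"dp": [0,0,0],"delta_rot": [0,0,0],"hand": 40}]'

```text
time: 32.13
eef_pos: [0.4744, -0.0871, 0.187]
eef_rot: [0.041, -0.043, -0.706, 0.706]
ft_force: [-0.7, -1.1, 0.2]
grip_width: 0.0401
```

```bash
python3 - <<'E'
from h import *
go(wo([-.117,0,.15]),83.3);lev()
w=snap('wrist','w13.png');snap('side','s13.png')
E
```

```text
t 32.13 p [ 0.4744 -0.0871  0.187 ] F [-0.7 -1.1  0.2] w 0.0401
units [-1.473  0.929 -0.11 ] yaw of -z 83.19 in shaker [-0.176  -0.0043  0.187 ] tilt 0.12
rot y units -0.021
rot units [-0.006 -0.021 -0.023]
```

View pics/w13.png

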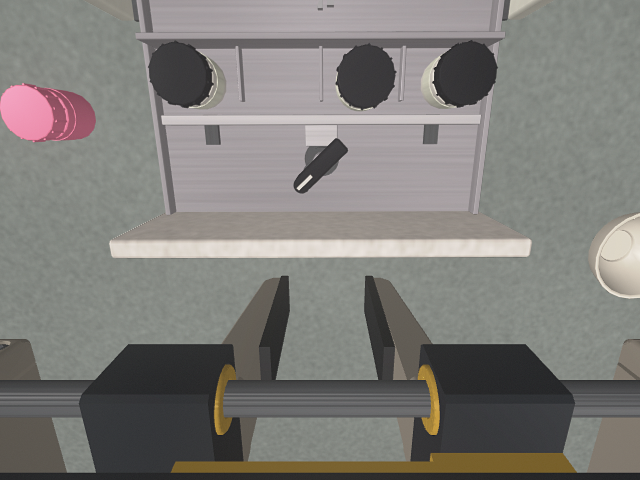

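View pics/s13.png

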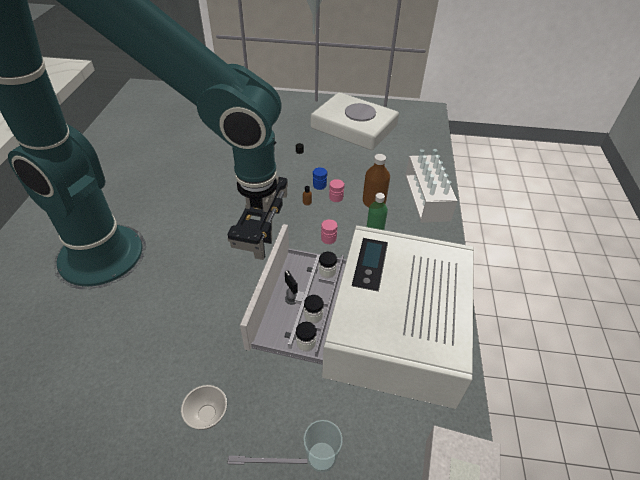

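```bash
python3 - <<'E'
from h import *
w=snap('wrist')
q=(cloud(w)-O)@S
m=(abs(q[...,2]-0.074)<0.004)&(q[...,0]>-.09)&(q[...,0]<0)
n,l,t,c=cv2.connectedComponentsWithStats(m.astype(np.uint8))
for i in range(1,n):
    if t[i,4]>300: p=q[l==i]; print('jar',((p.min(0)+p.max(0))/2).round(4),np.ptp(p,axis=0).round(4))
print('fence',[(q[v,280,0].round(4),q[v,280,2].round(4)) for v in range(34,48,2)])
print('bar',[(q[v,280,0].round(4),q[v,280,2].round(4)) for v in range(110,130,2)])
print('panel',[(q[v,280,0].round(4),q[v,280,2].round(4)) for v in range(234,262,3)])
m=(abs(q[...,2]-0.1)<0.006)&(q[...,0]>-.16)&(q[...,0]<-.07)&(abs(q[...,1])<.04)
p=q[m]; r=cv2.minAreaRect((p[:,:2]*1000).astype(np.float32)); print('knob',len(p),r)
print(sh(ptz(w,298,187,.1)),sh(ptz(w,341,144,.1)))
a=cv2.resize(w['color'][110:210,260:390],None,fx=5,fy=5); cv2.imwrite('pics/k.png',a)
E
```

```text
jar [-0.052   0.1052  0.0736] [0.045  0.0442 0.0071]
jar [-0.0517 -0.1086  0.0735] [0.045  0.0445 0.0069]
jar [-0.0541 -0.0338  0.0738] [0.0443 0.0438 0.0068]
fence [(np.float64(-0.0206), np.float64(0.052)), (np.float64(-0.0221), np.float64(0.0528)), (np.float64(-0.0236), np.float64(0.0533)), (np.float64(-0.024), np.float64(0.0489)), (np.float64(-0.024), np.float64(0.0424)), (np.float64(-0.024), np.float64(0.0355)), (np.float64(-0.0239), np.float64(0.0282))]
bar [(np.float64(-0.0739), np.float64(0.0182)), (np.float64(-0.0756), np.float64(0.0185)), (np.float64(-0.0774), np.float64(0.0195)), (np.float64(-0.0801), np.float64(0.0444)), (np.float64(-0.0816), np.float64(0.0443)), (np.float64(-0.0832), np.float64(0.0442)), (np.float64(-0.0848), np.float64(0.0438)), (np.float64(-0.0865), np.float64(0.0448)), (np.float64(-0.0877), np.float64(0.0187)), (np.float64(-0.0895), np.float64(0.0194))]
panel [(np.float64(-0.1681), np.float64(0.0967)), (np.float64(-0.1683), np.float64(0.1041)), (np.float64(-0.1687), np.float64(0.1101)), (np.float64(-0.1701), np.float64(0.1133)), (np.float64(-0.1728), np.float64(0.1119)), (np.float64(-0.1747), np.float64(0.1132)), (np.float64(-0.1774), np.float64(0.112)), (np.float64(-0.1796), np.float64(0.1123)), (np.float64(-0.1827), np.float64(0.1104)), (np.float64(-0.2266), np.float64(0.0001))]
knob 1097 ((-117.59498596191406, 0.6427116394042969), (11.876535415649414, 47.52906799316406), 44.06888198852539)
[-0.13134655  0.01532301  0.1       ] [-0.10100549 -0.01580903  0.1       ]
```

View pics/k.png

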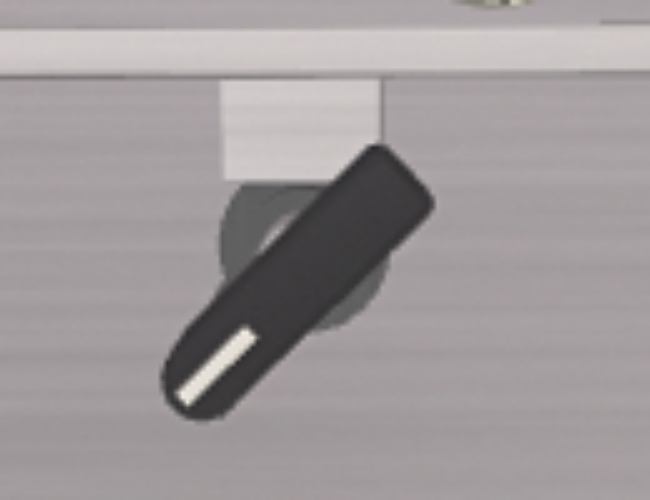

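```bash
python3 - <<'E'
from h import *
s=st();print(np.round(s['qpos'],3))
go(wo([-.1176,0.0006,.15]),218.3)
E
```

```text
t 32.28 p [ 0.4745 -0.0879  0.1863] F [-0.3 -0.3 -0.3] w 0.0403
[ 0.316  0.236 -0.23   2.018  0.069  0.894 -1.643]
t 32.28 p [ 0.4745 -0.0879  0.1863] F [-0.3 -0.3 -0.3] w 0.0403
units [-1.454  0.909 -0.146] yaw of -z 83.09 in shaker [-0.1758 -0.005   0.1863] tilt 0.04
rot y units -27.043
```

Emit:
step_arm --series '[{"dp": [-0.2,0,0],"delta_rot": [0,0,0],"hand": 36},{"dp": [-0.4,0,-0.05],"delta_rot": [0,0,0],"hand": 36},{"dp": [-0.4,0.2,-0.05],"delta_rot": [0,0,0],"hand": 36},{"dp": [-0.3,0.3,-0.05],"delta_rot": [0,0,0],"hand": 36},{"dp": [-0.15,0.3,0],"delta_rot": [0,0,0],"hand": 36},{"dp": [0,0.1,0],"delta_rot": [0,0,0],"hand": 36},{"dp": [0,0,0],"delta_rot": [0,-0.5,0],"hand": 36},{"dp": [0,0,0],"delta_rot": [0,-1,0],"hand": 36},{"dp": [0,0,0],"delta_rot": [0,-1,0],"hand": 36},{"dp": [0,0,0],"delta_rot": [0,-1,0],"hand": 36}]'

```text
time: 33.12
eef_pos: [0.532, -0.0883, 0.1501]
eef_rot: [-0.067, 0.067, -0.704, 0.704]
ft_force: [1.7, 0.1, 0.7]
grip_width: 0.0359
```

Emit:
step_arm --series '[{"dp": [0,0,0],"delta_rot": [0,-1,0],"hand": 36},{"dp": [0,0,0],"delta_rot": [0,-1,0],"hand": 36},{"dp": [0,0,0],"delta_rot": [0,-1,0],"hand": 36},{"dp": [0,0,0],"delta_rot": [0,-1,0],"hand": 36},{"dp": [0,0,0],"delta_rot": [0,-1,0],"hand": 36},{"dp": [0,0,0],"delta_rot": [0,-1,0],"hand": 36},{"dp": [0,0,0],"delta_rot": [0,-1,0],"hand": 36},{"dp": [0,0,0],"delta_rot": [0,-1,0],"hand": 36},{"dp": [0,0,0],"delta_rot": [0,-1,0],"hand": 36},{"dp": [0,0,0],"delta_rot": [0,-1,0],"hand": 36}]'

```text
time: 33.95
eef_pos: [0.532, -0.0884, 0.1502]
eef_rot: [-0.358, 0.358, -0.61, 0.61]
ft_force: [0.8, 0.4, 0.3]
grip_width: 0.0361
```

Emit:
step_arm --series '[{"dp": [0,0,0],"delta_rot": [0,-1,0],"hand": 36},{"dp": [0,0,0],"delta_rot": [0,-1,0],"hand": 36},{"dp": [0,0,0],"delta_rot": [0,-1,0],"hand": 36},{"dp": [0,0,0],"delta_rot": [0,-1,0],"hand": 36},{"dp": [0,0,0],"delta_rot": [0,-1,0],"hand": 36},{"dp": [0,0,0],"delta_rot": [0,-1,0],"hand": 36},{"dp": [0,0,0],"delta_rot": [0,-1,0],"hand": 36},{"dp": [0,0,0],"delta_rot": [0,-1,0],"hand": 36},{"dp": [0,0,0],"delta_rot": [0,-1,0],"hand": 36},{"dp": [0,0,0],"delta_rot": [0,-1,0],"hand": 36}]'

```text
time: 34.78
eef_pos: [0.532, -0.0884, 0.1502]
eef_rot: [-0.582, 0.582, -0.401, 0.401]
ft_force: [0.9, -0.7, -1.4]
grip_width: 0.0358
```

Emit:
step_arm --series '[{"dp": [0,0,0],"delta_rot": [0,-1,0],"hand": 36},{"dp": [0,0,0],"delta_rot": [0,-1,0],"hand": 36},{"dp": [0,0,0],"delta_rot": [0,-1,0],"hand": 36},{"dp": [0,0,0],"delta_rot": [0,-0.5,0],"hand": 36},{"dp": [0,0,0],"delta_rot": [0,0,0],"hand": 36},{"dp": [0,0,0],"delta_rot": [0,0,0],"hand": 36},{"dp": [0,0,0],"delta_rot": [0,0,0],"hand": 36},{"dp": [0,0,0],"delta_rot": [0,0,0],"hand": 36},{"dp": [0,0,0],"delta_rot": [0,0,0],"hand": 36},{"dp": [0,0,0],"delta_rot": [0,0,0],"hand": 36}]'

```text
time: 35.62
eef_pos: [0.5319, -0.0878, 0.1502]
eef_rot: [-0.636, 0.636, -0.309, 0.309]
ft_force: [-0.6, 0.7, -0.0]
grip_width: 0.0361
```

```bash
python3 - <<'E'
from h import *
go(wo([-.1176,0.0006,.068]),218.3);lev(218.3); print(np.round(manip.sense()['qpos'],2))
snap('wrist','w14.png')
E
```

```text
t 35.62 p [ 0.5319 -0.0878  0.1502] F [-0.6  0.7 -0. ] w 0.0361
units [4.300e-02 2.055e+00 2.000e-03] yaw of -z -141.85 in shaker [-0.1189  0.0018  0.1502] tilt 0.01
rot y units -72.03
rot units [ 0.002 -0.03   0.001]
[ 0.68  0.48 -0.73  1.9   0.39  0.92  0.43]
```

View pics/w14.png

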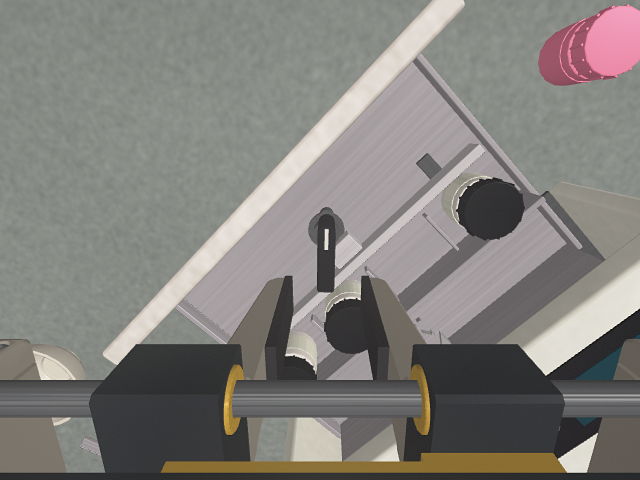

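Emit:
step_arm --series '[{"dp": [0.04,0.2,0],"delta_rot": [0,0,0],"hand": 34},{"dp": [0,0.3,0],"delta_rot": [0,0,0],"hand": 34},{"dp": [0,0.4,0],"delta_rot": [0,0,0],"hand": 34},{"dp": [0,0.4,0],"delta_rot": [0,0,0],"hand": 34},{"dp": [0,0.4,0],"delta_rot": [0,0,0],"hand": 34},{"dp": [0,0.25,0],"delta_rot": [0,0,0],"hand": 34},{"dp": [0,0.1,0],"delta_rot": [0,0,0],"hand": 34},{"dp": [0,0,0],"delta_rot": [0,0,0],"hand": 34},{"dp": [0,0,0],"delta_rot": [0,0,0],"hand": 20},{"dp": [0,0,0],"delta_rot": [0,0,0],"hand": 5}]' --grip_force 20

```text
time: 36.5
eef_pos: [0.5334, -0.089, 0.0688]
eef_rot: [0.636, -0.636, 0.309, -0.309]
ft_force: [0.8, -0.6, -1.2]
grip_width: 0.0226
```

Emit:
step_arm --series '[{"dp": [0,0,0],"delta_rot": [0,0,0],"hand": 5},{"dp": [0,0,0],"delta_rot": [0,0,0],"hand": 5},{"dp": [0,0,0],"delta_rot": [0,0,0],"hand": 5},{"dp": [0,0,0],"delta_rot": [0,0,0],"hand": 5},{"dp": [0,0,0],"delta_rot": [0,0,0],"hand": 5},{"dp": [0,0,0],"delta_rot": [0,0,0],"hand": 5},{"dp": [0,0,0],"delta_rot": [0,0,0],"hand": 5},{"dp": [0,0,0],"delta_rot": [0,0,0],"hand": 5},{"dp": [0,0,0],"delta_rot": [0,0,0],"hand": 5},{"dp": [0,0,0],"delta_rot": [0,0,0],"hand": 5}]'

```text
time: 37.33
eef_pos: [0.5334, -0.0896, 0.0689]
eef_rot: [-0.636, 0.636, -0.309, 0.31]
ft_force: [-1.2, -1.8, 6.1]
grip_width: 0.012
```

```bash
python3 - <<'E'
from h import *
go(wo([-.1176,0.0006,.068]),218.3);lev(218.3)
E
```

```text
t 37.33 p [ 0.5334 -0.0896  0.0689] F [-1.2 -1.8  6.1] w 0.012
units [-0.017  0.022  0.   ] yaw of -z -141.86 in shaker [-1.171e-01  1.000e-04  6.890e-02] tilt 0.09
rot y units -72.031
rot units [-0.002 -0.031  0.017]
```

Emit:
step_arm --series '[{"dp": [0,0,0],"delta_rot": [0,0.5,0],"hand": 5},{"dp": [0,0,0],"delta_rot": [0,0.8,0],"hand": 5},{"dp": [0,0,0],"delta_rot": [0,0.8,0],"hand": 5},{"dp": [0,0,0],"delta_rot": [0,0.8,0],"hand": 5},{"dp": [0,0,0],"delta_rot": [0,0.8,0],"hand": 5},{"dp": [0,0,0],"delta_rot": [0,0.8,0],"hand": 5},{"dp": [0,0,0],"delta_rot": [0,0.8,0],"hand": 5},{"dp": [0,0,0],"delta_rot": [0,0.8,0],"hand": 5},{"dp": [0,0,0],"delta_rot": [0,0.8,0],"hand": 5},{"dp": [0,0,0],"delta_rot": [0,0.8,0],"hand": 5}]'

```text
time: 38.17
eef_pos: [0.5333, -0.0898, 0.0688]
eef_rot: [-0.498, 0.498, -0.502, 0.503]
ft_force: [-0.6, -2.5, 6.5]
grip_width: 0.012
```

```bash
python3 - <<'E'
from h import *
go(wo([-.117,0.0001,.068]),218.3);lev(83.3)
E
```

```text
t 38.17 p [ 0.5333 -0.0898  0.0688] F [-0.6 -2.5  6.5] w 0.012
units [-0.003  0.021  0.005] yaw of -z 179.46 in shaker [-0.1172 -0.      0.0688] tilt 0.09
rot y units -7.767
rot units [-2.0000e-02  1.9233e+01  1.0000e-03]
```

Emit:
step_arm --series '[{"dp": [0,0,0],"delta_rot": [0,0.9,0],"hand": 5},{"dp": [0,0,0],"delta_rot": [0,0.9,0],"hand": 5},{"dp": [0,0,0],"delta_rot": [0,0.9,0],"hand": 5},{"dp": [0,0,0],"delta_rot": [0,0.9,0],"hand": 5},{"dp": [0,0,0],"delta_rot": [0,0.9,0],"hand": 5},{"dp": [0,0,0],"delta_rot": [0,0.9,0],"hand": 5},{"dp": [0,0,0],"delta_rot": [0,0.9,0],"hand": 5},{"dp": [0,0,0],"delta_rot": [0,0.9,0],"hand": 5},{"dp": [0,0,0],"delta_rot": [0,0.9,0],"hand": 5},{"dp": [0,0,0],"delta_rot": [0,0.9,0],"hand": 5}]'

```text
time: 39.0
eef_pos: [0.5333, -0.0896, 0.0688]
eef_rot: [-0.268, 0.267, -0.654, 0.655]
ft_force: [-0.5, -2.9, 5.1]
grip_width: 0.0122
```

Emit:
step_arm --series '[{"dp": [0,0,0],"delta_rot": [0,0.9,0],"hand": 5},{"dp": [0,0,0],"delta_rot": [0,0.9,0],"hand": 5},{"dp": [0,0,0],"delta_rot": [0,0.9,0],"hand": 5},{"dp": [0,0,0],"delta_rot": [0,0.9,0],"hand": 5},{"dp": [0,0,0],"delta_rot": [0,0.9,0],"hand": 5},{"dp": [0,0,0],"delta_rot": [0,0.9,0],"hand": 5},{"dp": [0,0,0],"delta_rot": [0,0.9,0],"hand": 5},{"dp": [0,0,0],"delta_rot": [0,0.9,0],"hand": 5},{"dp": [0,0,0],"delta_rot": [0,0.9,0],"hand": 5},{"dp": [0,0,0],"delta_rot": [0,0.9,0],"hand": 5}]'

```text
time: 39.83
eef_pos: [0.5334, -0.0893, 0.0688]
eef_rot: [0.003, -0.004, -0.707, 0.707]
ft_force: [-1.5, -1.7, 5.6]
grip_width: 0.0119
```

```bash
python3 - <<'E'
from h import *
go(wo([-.117,0.0001,.068]),83.3);lev(83.3)
E
```

```text
t 39.83 p [ 0.5334 -0.0893  0.0688] F [-1.5 -1.7  5.6] w 0.0119
units [-0.004  0.021  0.009] yaw of -z 89.48 in shaker [-0.1172  0.0004  0.0688] tilt 0.08
rot y units 1.236
rot units [-0.006  1.236 -0.014]
```

Emit:
step_arm --series '[{"dp": [0,0,0],"delta_rot": [0,0.7,0],"hand": 5},{"dp": [0,0,0],"delta_rot": [0,0.54,0],"hand": 5},{"dp": [0,0,0],"delta_rot": [0,0,0],"hand": 5},{"dp": [0,0,0],"delta_rot": [0,0,0],"hand": 5},{"dp": [0,0,0],"delta_rot": [0,0,0],"hand": 5},{"dp": [0,0,0],"delta_rot": [0,0,0],"hand": 5},{"dp": [0,0,0],"delta_rot": [0,0,0],"hand": 34},{"dp": [0,0,0],"delta_rot": [0,0,0],"hand": 34},{"dp": [0,0,0],"delta_rot": [0,0,0],"hand": 34},{"dp": [0,0,0],"delta_rot": [0,0,0],"hand": 34}]'

```text
time: 40.67
eef_pos: [0.5327, -0.0888, 0.0679]
eef_rot: [-0.04, 0.04, 0.706, -0.706]
ft_force: [0.3, -0.3, -1.0]
grip_width: 0.0337
```

Emit:
step_arm --series '[{"dp": [0,-0.3,0],"delta_rot": [0,0,0],"hand": 34},{"dp": [0,-0.6,0],"delta_rot": [0,0,0],"hand": 34},{"dp": [0,-0.8,0],"delta_rot": [0,0,0],"hand": 34},{"dp": [0,-0.8,0],"delta_rot": [0,0,0],"hand": 34},{"dp": [0.3,-0.5,0],"delta_rot": [0,0,0],"hand": 34},{"dp": [0.5,0,0],"delta_rot": [0,0,0],"hand": 20},{"dp": [0.5,0,0],"delta_rot": [0,0,0],"hand": 0},{"dp": [0.5,0,0],"delta_rot": [0,0,0],"hand": 0},{"dp": [0.4,0,0],"delta_rot": [0,0,0],"hand": 0},{"dp": [0.2,0,0],"delta_rot": [0,0,0],"hand": 0}]'

```text
time: 41.5
eef_pos: [0.4357, -0.0779, 0.1889]
eef_rot: [0.04, -0.04, -0.706, 0.706]
ft_force: [0.2, -0.4, -0.1]
grip_width: 0.0025
```

```bash
python3 - <<'E'
from h import *
w=snap('wrist','w15.png'); go(wo([-.22,0,.07]),83.3)
q=(cloud(w)-O)@S
m=(abs(q[...,2]-0.074)<0.004)&(q[...,0]>-.09)&(q[...,0]<0)
n,l,t,c=cv2.connectedComponentsWithStats(m.astype(np.uint8))
for i in range(1,n):
    if t[i,4]>200: p=q[l==i]; print('jar',((p.min(0)+p.max(0))/2).round(4),np.ptp(p,axis=0).round(4))
m=(abs(q[...,2]-0.1)<0.006)&(q[...,0]>-.16)&(q[...,0]<-.07)&(abs(q[...,1])<.04)
p=q[m]; r=cv2.minAreaRect((p[:,:2]*1000).astype(np.float32)); print('knob',len(p),r)
m=(abs(q[...,2]-0.044)<0.003)&(q[...,0]>-.095)&(q[...,0]<-.06)&(q[...,1]>.03)&(q[...,1]<.07)
p=q[m];print('bar',np.percentile(p[:,0],[2,98]),'panel',np.percentile(q[(abs(q[...,2]-.112)<.003)&(abs(q[...,1])<.13)&(q[...,0]<-.14)][:,0],[2,98]))
m=(abs(q[...,2]-0.052)<0.002)&(q[...,0]>-.04)&(q[...,0]<-.0)&(q[...,1]>.03)&(q[...,1]<.07)
print('fence front',np.percentile(q[m][:,0],[2]))
E
```

```text
t 41.55 p [ 0.4352 -0.0779  0.1888] F [-1.7  0.1  0.3] w 0.0004
units [0.098 2.969 0.008] yaw of -z 83.47 in shaker [-0.216   0.0004  0.1888] tilt 0.04
rot y units 0.034
jar [-0.0564  0.1051  0.0735] [0.0262 0.0438 0.007 ]
jar [-0.0553 -0.0232  0.0736] [0.0236 0.0442 0.0072]
jar [-0.056  -0.1087  0.0734] [0.026  0.0446 0.0068]
knob 1225 ((-114.35969543457031, -0.12923812866210938), (11.411030769348145, 47.99345397949219), 89.90209197998047)
bar [-0.07673468 -0.06916306] panel [-0.18084421 -0.16659086]Traceback (most recent call last):
  File "<stdin>", line 13, in <module>
    return _quantile_unchecked(
        a, q, axis, out, overwrite_input, method, keepdims, weights)
    return _ureduce(a,
                    func=_quantile_ureduce_func,
    ...<5 lines>...
                    overwrite_input=overwrite_input,
                    method=method)
    r = func(a, **kwargs)
    result = _quantile(arr,
                       quantiles=q,
    ...<2 lines>...
                       out=out,
                       weights=wgt)
    slices_having_nans = np.isnan(arr[-1, ...])
                                  ~~~^^^^^^^^^
IndexError: index -1 is out of bounds for axis 0 with size 0
```

View pics/w15.png

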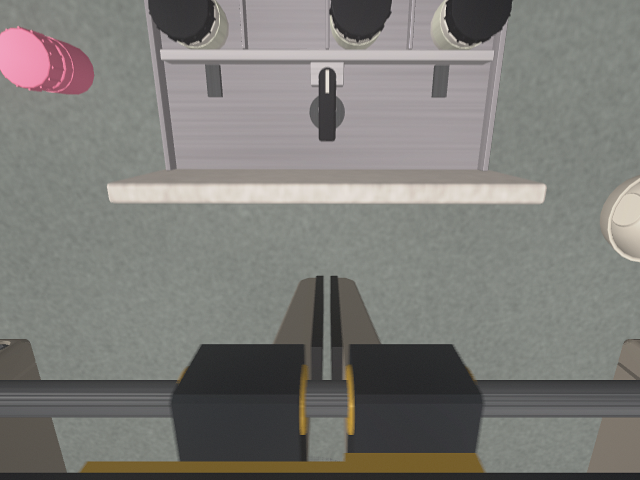

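Emit:
step_arm --series '[{"dp": [-0.1,0,0],"delta_rot": [0,0,0],"hand": 0},{"dp": [-0.2,0,0],"delta_rot": [0,0,0],"hand": 0},{"dp": [-0.3,0,0],"delta_rot": [0,0,0],"hand": 0},{"dp": [-0.2,0,0],"delta_rot": [0,0,0],"hand": 0},{"dp": [-0.2,0,0],"delta_rot": [0,0,0],"hand": 0},{"dp": [0,0,0],"delta_rot": [0,0,0],"hand": 0},{"dp": [0,0,0],"delta_rot": [0,0,0],"hand": 0},{"dp": [0,0,0],"delta_rot": [0,0,0],"hand": 0},{"dp": [0,0,0],"delta_rot": [0,0,0],"hand": 0},{"dp": [0,0,0],"delta_rot": [0,0,0],"hand": 0}]'

```text
time: 42.38
eef_pos: [0.4769, -0.0826, 0.1882]
eef_rot: [0.04, -0.04, -0.706, 0.706]
ft_force: [0.1, 0.8, 0.3]
grip_width: 0.0003
```

```bash
python3 - <<'E'
from h import *
w=snap('wrist','w16.png'); go(wo([-.24,0,.07]),83.3)
q=(cloud(w)-O)@S
m=(abs(q[...,2]-0.074)<0.004)&(q[...,0]>-.09)&(q[...,0]<0)
n,l,t,c=cv2.connectedComponentsWithStats(m.astype(np.uint8))
for i in range(1,n):
    if t[i,4]>200:
        p=q[l==i]; A=np.c_[p[:,:2],np.ones(len(p))]; k=np.linalg.lstsq(A,p[:,2],rcond=None)[0]
        print('jar',((p.min(0)+p.max(0))/2).round(4),np.ptp(p,axis=0).round(4),'slope',k[:2].round(3))
ys_=np.abs(q[...,1]-.05)<.004
def f(zl,zh,xl,xh):
    m=ys_&(q[...,2]>zl)&(q[...,2]<zh)&(q[...,0]>xl)&(q[...,0]<xh); return q[m][:,0]
b=f(.040,.048,-.1,-.05); print('bar',b.min(),b.max()); g=f(.049,.056,-.04,0); print('fence',g.min() if len(g) else None); g=f(.03,.045,-.04,0);print(np.median(g)); p=f(.108,.116,-.2,-.1); print('panel',p.min(),p.max())
a=cv2.resize(w['color'][0:160,120:520],None,fx=2,fy=2); cv2.imwrite('pics/k2.png',a)
s=snap('side'); a=cv2.resize(s['color'][215:375,235:395],None,fx=3.7,fy=3.7,interpolation=cv2.INTER_CUBIC); cv2.imwrite('pics/k3.png',a)
E
```

```text
t 42.43 p [ 0.4769 -0.0827  0.1882] F [-0.2 -0.4  0. ] w 0.0002
units [1.65  2.956 0.007] yaw of -z 83.46 in shaker [-0.174   0.0005  0.1882] tilt 0.0
rot y units 0.032
jar [-0.0444 -0.0237  0.0736] [0.0447 0.0435 0.007 ] slope [ 0.004 -0.001]
jar [-0.0469  0.1055  0.0736] [0.045  0.0454 0.0071] slope [0.005 0.01 ]
jar [-0.0464 -0.1089  0.0739] [0.0453 0.0447 0.0079] slope [ 0.006 -0.012]
bar -0.07653345337577154 -0.06932926000965801
fence -0.022882792514661767
-0.02248694005059693
panel -0.18026052784523763 -0.16629958947412476
```

View pics/k2.png

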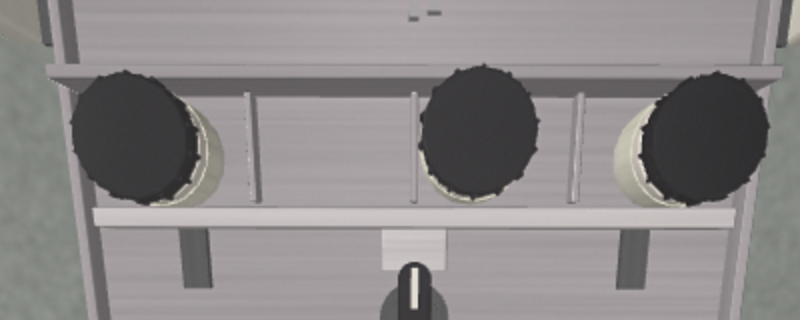

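View pics/k3.png

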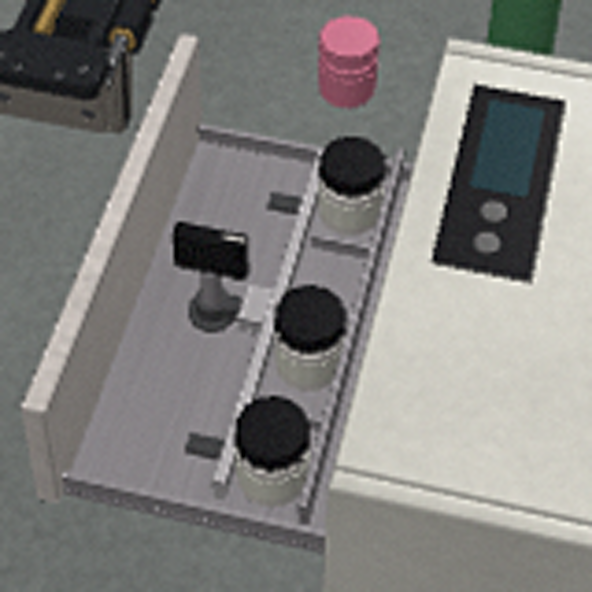

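Emit:
step_arm --series '[{"dp": [0.3,0,0],"delta_rot": [0,0,0],"hand": 0},{"dp": [0.4,0,0],"delta_rot": [0,0,0],"hand": 0},{"dp": [0.4,0,0],"delta_rot": [0,0,0],"hand": 0},{"dp": [0.2,0.2,0],"delta_rot": [0,0,0],"hand": 0},{"dp": [0,0.5,0],"delta_rot": [0,0,0],"hand": 0},{"dp": [0,0.6,0],"delta_rot": [0,0,0],"hand": 0},{"dp": [0,0.6,0],"delta_rot": [0,0,0],"hand": 0},{"dp": [0,0.6,0],"delta_rot": [0,0,0],"hand": 0},{"dp": [0,0.4,0],"delta_rot": [0,0,0],"hand": 0},{"dp": [0,0.1,0],"delta_rot": [0,0,0],"hand": 0}]'

```text
time: 43.32
eef_pos: [0.4237, -0.0765, 0.0656]
eef_rot: [-0.042, 0.039, 0.706, -0.706]
ft_force: [-0.0, -0.5, 0.0]
grip_width: 0.0007
```

```bash
python3 - <<'E'
from h import *
go(wo([-.19,0,.067]),83.3);lev()
E
```

```text
t 43.32 p [ 0.4237 -0.0765  0.0656] F [-0.  -0.5  0. ] w 0.0007
units [-0.94  -0.04   0.012] yaw of -z 83.47 in shaker [-0.2276  0.0004  0.0656] tilt 0.27
rot y units 0.034
rot units [0.001 0.034 0.053]
```

Emit:
step_arm --series '[{"dp": [-0.15,0,0],"delta_rot": [0,0,0],"hand": 0},{"dp": [-0.2,0,0],"delta_rot": [0,0,0],"hand": 0},{"dp": [-0.2,0,0],"delta_rot": [0,0,0],"hand": 0},{"dp": [-0.15,0,0],"delta_rot": [0,0,0],"hand": 0},{"dp": [-0.1,0,0],"delta_rot": [0,0,0],"hand": 0},{"dp": [-0.05,0,0],"delta_rot": [0,0,0],"hand": 0},{"dp": [-0.05,0,0],"delta_rot": [0,0,0],"hand": 0},{"dp": [-0.05,0,0],"delta_rot": [0,0,0],"hand": 0},{"dp": [-0.07,0,0],"delta_rot": [0,0,0],"hand": 0},{"dp": [-0.1,0,0],"delta_rot": [0,0,0],"hand": 0}]'

```text
time: 44.15
eef_pos: [0.4697, -0.0819, 0.0681]
eef_rot: [0.041, -0.04, -0.706, 0.706]
ft_force: [-1.8, -0.3, 1.0]
grip_width: 0.0005
```

Emit:
step_arm --series '[{"dp": [-0.12,0,0],"delta_rot": [0,0,0],"hand": 0},{"dp": [-0.14,0,0],"delta_rot": [0,0,0],"hand": 0},{"dp": [-0.16,0,0],"delta_rot": [0,0,0],"hand": 0},{"dp": [-0.18,0,0],"delta_rot": [0,0,0],"hand": 0},{"dp": [-0.18,0,0],"delta_rot": [0,0,0],"hand": 0},{"dp": [-0.18,0,0],"delta_rot": [0,0,0],"hand": 0},{"dp": [-0.18,0,0],"delta_rot": [0,0,0],"hand": 0},{"dp": [-0.18,0,0],"delta_rot": [0,0,0],"hand": 0},{"dp": [-0.18,0,0],"delta_rot": [0,0,0],"hand": 0},{"dp": [-0.18,0,0],"delta_rot": [0,0,0],"hand": 0}]'

```text
time: 44.98
eef_pos: [0.5376, -0.0898, 0.0681]
eef_rot: [0.04, -0.04, -0.706, 0.706]
ft_force: [-0.6, 0.1, 0.9]
grip_width: 0.0003
```

```bash
python3 - <<'E'
from h import *
go(wo([-.0283,0,.067]),83.3);lev()
w=snap('wrist','w17.png')
E
```

```text
t 44.98 p [ 0.5376 -0.0898  0.0681] F [-0.6  0.1  0.9] w 0.0003
units [-2.116  0.028  0.017] yaw of -z 83.46 in shaker [-0.113   0.0005  0.0681] tilt 0.01
rot y units 0.031
rot units [-0.002  0.031 -0.   ]
```

View pics/w17.png

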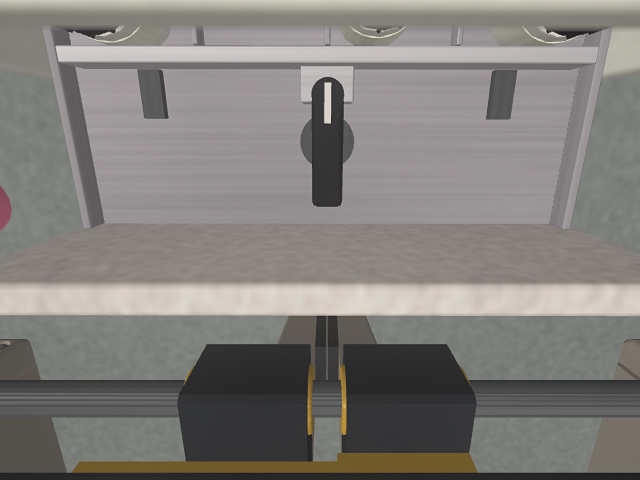

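Emit:
step_arm --series '[{"dp": [-0.16,0,0],"delta_rot": [0,0,0],"hand": 0},{"dp": [-0.16,0,0],"delta_rot": [0,0,0],"hand": 0},{"dp": [-0.16,0,0],"delta_rot": [0,0,0],"hand": 0},{"dp": [-0.16,0,0],"delta_rot": [0,0,0],"hand": 0},{"dp": [-0.16,0,0],"delta_rot": [0,0,0],"hand": 0},{"dp": [-0.16,0,0],"delta_rot": [0,0,0],"hand": 0},{"dp": [-0.15,0,0],"delta_rot": [0,0,0],"hand": 0},{"dp": [-0.12,0,0],"delta_rot": [0,0,0],"hand": 0},{"dp": [-0.1,0,0],"delta_rot": [0,0,0],"hand": 0},{"dp": [-0.1,0,0],"delta_rot": [0,0,0],"hand": 0}]'

```text
time: 45.87
eef_pos: [0.5937, -0.096, 0.068]
eef_rot: [-0.041, 0.04, 0.706, -0.706]
ft_force: [-4.8, 1.3, 1.5]
grip_width: 0.0007
```

Emit:
step_arm --series '[{"dp": [-0.1,0,0],"delta_rot": [0,0,0],"hand": 0},{"dp": [-0.1,0,0],"delta_rot": [0,0,0],"hand": 0},{"dp": [-0.1,0,0],"delta_rot": [0,0,0],"hand": 0},{"dp": [-0.1,0,0],"delta_rot": [0,0,0],"hand": 0},{"dp": [-0.08,0,0],"delta_rot": [0,0,0],"hand": 0},{"dp": [-0.06,0,0],"delta_rot": [0,0,0],"hand": 0},{"dp": [-0.05,0,0],"delta_rot": [0,0,0],"hand": 0},{"dp": [0,0,0],"delta_rot": [0,0,0],"hand": 0},{"dp": [0,0,0],"delta_rot": [0,0,0],"hand": 0},{"dp": [0,0,0],"delta_rot": [0,0,0],"hand": 0}]'

```text
time: 46.7
eef_pos: [0.6172, -0.0987, 0.0681]
eef_rot: [0.04, -0.04, -0.706, 0.706]
ft_force: [-2.7, 1.2, -1.3]
grip_width: 0.0004
```

```bash
python3 - <<'E'
from h import *
go(wo([-.0283,0,.067]),83.3);lev()
E
```

```text
t 46.7 p [ 0.6172 -0.0987  0.0681] F [-2.7  1.2 -1.3] w 0.0004
units [-0.112  0.026  0.023] yaw of -z 83.47 in shaker [-0.0328  0.0009  0.0681] tilt 0.02
rot y units 0.034
rot units [ 0.     0.034 -0.003]
```

4.5 mm to go to the stop; push on and press as before.

Emit:
step_arm --series '[{"dp": [-0.05,0,0],"delta_rot": [0,0,0],"hand": 0},{"dp": [-0.05,0,0],"delta_rot": [0,0,0],"hand": 0},{"dp": [-0.04,0,0],"delta_rot": [0,0,0],"hand": 0},{"dp": [-0.03,0,0],"delta_rot": [0,0,0],"hand": 0},{"dp": [-0.03,0,0],"delta_rot": [0,0,0],"hand": 0},{"dp": [-0.02,0,0],"delta_rot": [0,0,0],"hand": 0},{"dp": [0,0,0],"delta_rot": [0,0,0],"hand": 0},{"dp": [0,0,0],"delta_rot": [0,0,0],"hand": 0},{"dp": [0,0,0],"delta_rot": [0,0,0],"hand": 0},{"dp": [0,0,0],"delta_rot": [0,0,0],"hand": 0}]'

```text
time: 47.53
eef_pos: [0.6216, -0.0992, 0.0681]
eef_rot: [-0.044, 0.037, 0.706, -0.706]
ft_force: [-15.8, 3.3, 9.9]
grip_width: 0.0004
```

```bash
python3 - <<'E'
from h import *
go(wo([-.0283,0,.067]),83.3)
E
```

```text
t 47.53 p [ 0.6216 -0.0992  0.0681] F [-15.8   3.3   9.9] w 0.0004
units [-0.004  0.027  0.022] yaw of -z 83.46 in shaker [-0.0284  0.0009  0.0681] tilt 0.52
rot y units 0.033
```

At the stop (16 N). Back off and lift away.

Emit:
step_arm --series '[{"dp": [0.08,0,0],"delta_rot": [0,0,0],"hand": 0},{"dp": [0.1,0,0],"delta_rot": [0,0,0],"hand": 0},{"dp": [0.2,0,0],"delta_rot": [0,0,0],"hand": 0},{"dp": [0.3,0,0],"delta_rot": [0,0,0],"hand": 0},{"dp": [0.5,0,0],"delta_rot": [0,0,0],"hand": 0},{"dp": [0.6,0,0],"delta_rot": [0,0,0],"hand": 0},{"dp": [0.6,-0.4,0],"delta_rot": [0,0,0],"hand": 0},{"dp": [0.4,-0.8,0],"delta_rot": [0,0,0],"hand": 0},{"dp": [0,-0.8,0],"delta_rot": [0,0,0],"hand": 0},{"dp": [0,-0.8,0],"delta_rot": [0,0,0],"hand": 0}]'

```text
time: 48.37
eef_pos: [0.5153, -0.0873, 0.1822]
eef_rot: [0.039, -0.041, -0.706, 0.706]
ft_force: [1.3, 1.1, -0.3]
grip_width: 0.0001
```

```bash
python3 - <<'E'
from h import *
st()
s=snap('side','s20.png');w=snap('wrist','w20.png');c=snap('scene')
for n,im in(('side',s),('wrist',w),('scene',c)):
    q=(cloud(im)-O)@S
    p=q[(abs(q[...,2]-.110)<.004)&(abs(q[...,1])<.13)&(q[...,0]<-.01)&(q[...,0]>-.12)][:,0]; print(n,len(p),np.percentile(p,[2,98]) if len(p) else '')
E
```

```text
t 48.37 p [ 0.5153 -0.0873  0.1822] F [ 1.3  1.1 -0.3] w 0.0001
side 598 [-0.031886   -0.01723926]
wrist 9483 [-0.03158808 -0.01722121]
scene 490 [-0.0298281  -0.01443045]
```

View pics/s20.png

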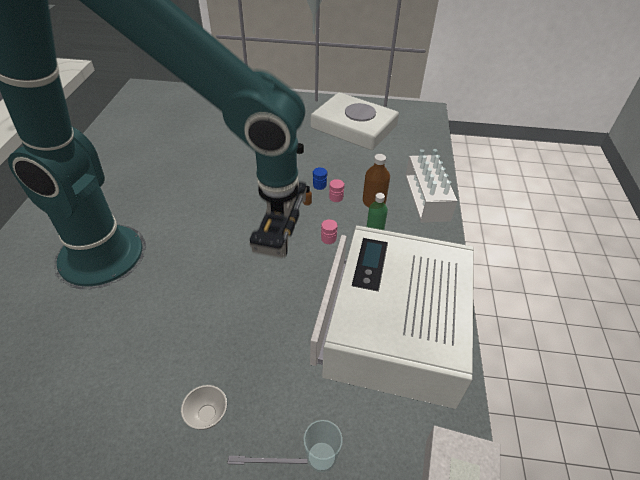

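View pics/w20.png

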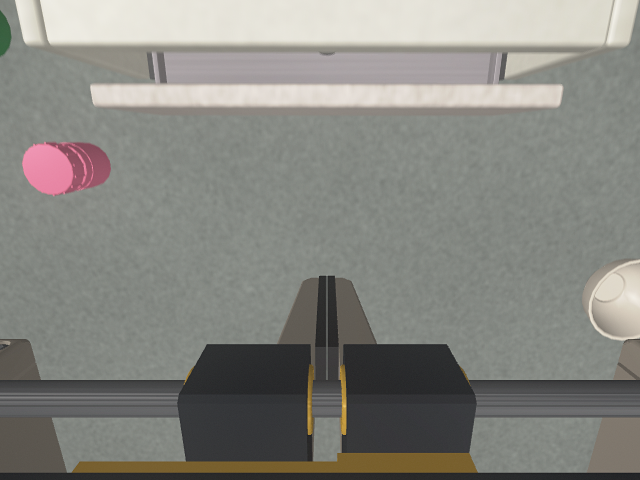

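Emit:
step_arm --series '[{"dp": [0,0,0],"delta_rot": [0,0,0],"hand": 0},{"dp": [0,0,0],"delta_rot": [0,0,0],"hand": 0},{"dp": [0,0,0],"delta_rot": [0,0,0],"hand": 0},{"dp": [0,0,0],"delta_rot": [0,0,0],"hand": 0},{"dp": [0,0,0],"delta_rot": [0,0,0],"hand": 0},{"dp": [0,0,0],"delta_rot": [0,0,0],"hand": 0},{"dp": [0,0,0],"delta_rot": [0,0,0],"hand": 0},{"dp": [0,0,0],"delta_rot": [0,0,0],"hand": 0},{"dp": [0,0,0],"delta_rot": [0,0,0],"hand": 0},{"dp": [0,0,0],"delta_rot": [0,0,0],"hand": 0}]'

```text
time: 49.35
eef_pos: [0.5154, -0.087, 0.1801]
eef_rot: [0.04, -0.04, -0.706, 0.706]
ft_force: [-0.2, 0.4, 0.1]
grip_width: 0.0002
```

```bash
python3 - <<'E'
from h import *
st()
w=snap('wrist');c=snap('scene','c21.png')
q=(cloud(w)-O)@S
p=q[(abs(q[...,2]-.110)<.004)&(abs(q[...,1])<.13)&(q[...,0]<-.01)&(q[...,0]>-.12)][:,0]; print(np.percentile(p,[2,98]))
E
```

```text
t 49.35 p [ 0.5154 -0.087   0.1801] F [-0.2  0.4  0.1] w 0.0002
[-0.03172679 -0.01719215]
```

View pics/c21.png

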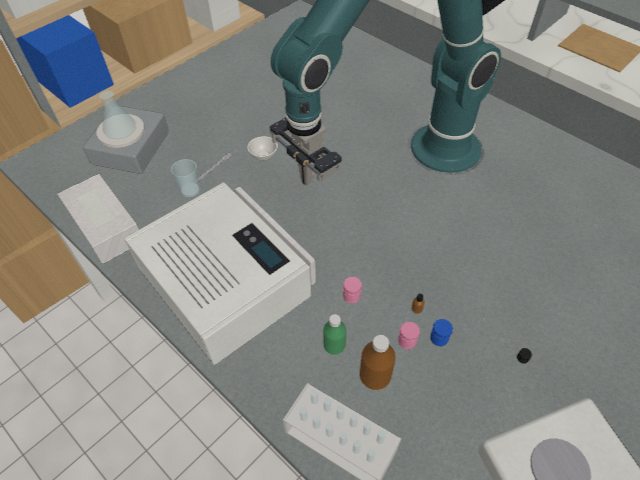

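The scene picture shows the tray shut, no jars left on the bench, and the other things where they were. Handing in.

```bash
python3 -c "
from station import manip
print(manip.hand_in())"
```

```text
the job is handed in; nothing more can be done
None
```

The shaker is loaded, locked and latched shut, and I've handed the job in; it gave no verdict. I popped the tray with a push on its front and drew it out to about 0.152 m. I stood the three jars present in bays 1, 3 and 0, turned the knob 135° clockwise, and pushed the tray slowly onto its inner stop (about 16 N).

- **Tray:** after I let go, the panel face measured 31–32 mm before the casing. It read the same about 1 s later with the arm clear, so it is latched.
- **Jars (checked before shutting):** all three stood upright within about 0.01 rad, and within 3 mm of the row line. They are out of sight in the shut tray, so I did not see them again.
- **Knob and bar (checked before shutting):** the knob was square to the bar within about 1°. The bar measured about 8.2 mm over, against the 9 mm expected; I put the difference down to camera resolution. That leaves almost no margin over the 8.2 mm limit if the reading is right.
- **Disagreement:** the bay 1 jar had moved about 10 mm sideways during the knob turn, possibly the announced knock. It was still upright in its bay, close to or touching the divider.
- **Other things:** nothing else on the bench looks moved in the last picture.

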